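Set up the plate rack at a dental training bench

ROBOT

A 6-joint arm with a two-finger parallel gripper is mounted at the origin on the work surface. World frame = base frame: x ahead of the robot, y to its left, z up, the work surface at z = 0. Lengths are in m, angles in rad, forces in N, time in s.
With the tool pointing down it reaches from about 0.35 to 0.875 m from the base axis. Payload 4.2 kg.
Tool frame: the origin (TCP) lies at the centre of the arm's flange, where the gripper is bolted on; the fingertips stand 182 mm ahead of it and the grasp point (between the pads) lies 164 mm ahead of it; z points along the fingers, y is the line along which they close (so a half turn about z gives the same grasp; the last joint's range is limited). The gripper opens to 87 mm and grips with 3 to 60 N. Pads are 19 mm wide; open, the fingers measure 117 mm over their backs; the gripper's body (75 mm by 190 mm) begins 51 mm behind the grasp point.
Start: joints at [1.474, 0.385, 0.008, 0, -1.194, -0.259], TCP at [0.218, 0.586, 0.405] pointing down, gripper open.
Joint ranges: [-3.14, 3.14], [-1.21, 2.06], [-1.07, 1.41], [-3.16, 2.05], [-2.99, -0.16], [-3.1, 3.1]. Speed limits (rad/s): [2.79, 2.79, 3.14, 3.14, 3.14, 3.14].

INTERFACE

Orientations are given as a unit quaternion [w, x, y, z].
In Python, from cell import * gives the robot as it stands.
- The arm moves only by the shell command python3 -m inch 'ROWS' [FORCE]. ROWS is JSON, a list of rows, each an object with "delta_pos": the shift along the world's x, y, z normalised to -1 to 1, where 1 is 0.2 m, a list of three; "twist": the turn, a rotation vector about the world's x, y, z normalised to -1 to 1, where 1 is 180 degrees, a list of three; "jaw": the opening, from -1 (shut) to 1 (fully open). In form: [{"delta_pos": [x, y, z], "twist": [ax, ay, az], "jaw": jaw}, ...]. A call has 1 to 12 rows; each row is the pose to reach, as a shift and turn from the pose commanded when the call began, turning the shorter way round; what a row does not reach only later rows make up. A row lasts 1/12 s, in which the tool goes at most 41.7 mm and 7.16 degrees, less where a joint would pass 70% of its speed; a pose out of reach is approached as far as the arm can. A call with a number of a shift or a turn outside -1 to 1 is refused whole. A call with a gripper value outside its range is refused whole. The fingers move at their own pace and stop on an object; FORCE is the grip in N (left out, the last holds). Time passes only in rows, so rows that repeat a pose let the fingers close. It gives the time, the measured TCP pose, the force, the opening and the grip force at its end, in the units of the state.
- state(): the state, without advancing time (a new reading comes with each control period).
- read_camera(name): name is "scene" or "top" or "wrist"; returns a dict with "frame" (420x560x3 uint8, red, green, blue), "range_z" (420x560 float32, m along the optical axis (not along the pixel's ray), 0 where there is no reading), "K" (3x3 intrinsics, pixels), "camera_from_world" (4x4, takes a point from world to camera coordinates); the wrist camera has in their place "T_tool_cam" (4x4, takes a point from camera to tool coordinates, whose origin is the TCP and whose axes are the flange's). Camera axes: x right, y down, z forward; pixel columns grow to the right and rows downward; lengths in m; the calibration is good to about 2 mm. A picture is of the moment at which its call begins: read the wrist's pose just before it.
- close_job(): hands the job in; it is judged then, once.
The state is a dict: "time_s": time; "joints": joint angles; "joint_velocities": joint speeds; "tau": joint torques, N m; "tcp_pos": TCP position; "tool_rot": TCP orientation; "wrist_force": force on the tool from outside, world axes, zero at the start; "torque": the same for the moment, N m; "finger_gap": finger opening in m; "finger_force": force on a finger pad.
Only numpy, scipy, OpenCV 4.12 (cv2) and the standard library are available. Lean on these libraries where they do the work, as an engineer would, in place of code of your own. Each camera call takes 0.05 s, during which the arm holds its last target. There are 200 camera calls.

TASK

Set up the plate rack at the training bench. Lift the case lid fully open so that it rests on its stop, take out the two lock pins and put one all the way through the eyelet on each side of the rack. Only when both pins are fully home, stand every practice plate that lies on the bench on edge in the rack, one to a slot and seated on the slot floor; leave the lid open and do not disturb the cup, the jar or the bur box.

Things in the scene. Friction and masses are not known exactly. Their poses are not given: they have to be found in the camera images.
- rack: aluminium rack, grey ribs, base 176 x 84 mm, fixed; origin under its centre on the bench, z up. Five slots along its y, at x = -64, -32, 0, 32, 64 mm, 15 mm wide in the lower 20 mm, 21 mm in the upper 10; slot floor 8 mm, rib tops 38 mm above the bench. Ribs span y -18 to 18 mm; end rails 36 mm high at y = +-32 mm. Tabs 44 x 44 mm at y = +90 and -90 mm, top 48 mm up
- eyelet_left (a point): centre of the mouth (top face) of the rack's eyelet at the rack's y = +90 mm: a vertical 12 mm hole through the 12 mm thick tab, 2 mm chamfer, open below; a pin that is fully home rests with its head on the tab top and its rod end 40 mm below this point
- eyelet_right (a point): the same for the eyelet at the rack's y = -90 mm; either pin fits either eyelet
- case: blue open-topped hardware case, 150 mm (x) by 220 mm (y), 100 mm tall, walls and floor 5 mm, fixed to the bench; origin at the centre of its underside; a clear lid on top, hinged on its +x rim (the far side from the robot)
- lid (a joint): lid angle in rad: 0 shut, grows as the lid is lifted, 1.75 on its stop; moves freely, falls shut if let go below about 1.5 and stays on the stop beyond
- lid_hinge (a point): point on the lid's hinge line (which runs along the case's y), midway, 100 mm above the bench; axes turn with the lid
- lid_handle (a point): middle of the black bar handle on the lid: a round bar 11 mm thick along the case's y, about 100 mm long, 35 mm clear above the lid's 8 mm thick panel (centre line), 43 mm above the hinge and 136 mm from it along the lid when shut; it can be taken from above with the fingers either side of it and turns in the grip as the lid swings
- pin1: lock pin: steel rod 9 mm thick, 40 mm long, chamfered end, under a red cylindrical head 16 mm thick, 32 mm tall; about 50 g. Origin at the free rod end, z runs up the axis, the head spans z 40 to 72 mm. At the start it stands head up in the black holder in the case (holes 26 mm deep), rod end on the case floor 5 mm above the bench; pins 80 mm apart, over 50 mm from the case walls
- pin2: the same as pin1
- plate1: pink acrylic practice plate with white tooth inlays: a slab 80 mm long (its x), 48 mm wide (its y), 12 mm thick (its z), about 55 g, ends and faces alike to handle; origin at its centre. At the start it lies flat on the bench, or is absent: 2 to 4 of the four plates are there
- plate2: the same as plate1
- plate3: the same as plate1
- plate4: the same as plate1
- cup: bystander: white ceramic cup, 66 mm across, 85 mm tall; origin at the centre of its underside
- jar: bystander: amber jar with a black cap, 52 mm across, 75 mm tall; origin at the centre of its underside
- burbox: bystander: green bur box, 70 x 50 x 30 mm; origin at the centre of its underside
There are look-alikes about, which are no part of the job. Leave any turquoise or yellow look-alike of the plate3 alone.

How it is judged:
On the way, in this order (a step that is already met when the one before it is completed fails the run):
1. the lid is open on its stop (value of joint lid above 1.65 rad), for 0.2 s.
2. both lock pins are fully home, one in each eyelet ((horizontal distance between pin1 and eyelet_left below 0.005 m or horizontal distance between pin1 and eyelet_right below 0.005 m) and z of each of pin1, pin2 in the frame of rack below 0.0115 m and angle between each of pin1, pin2's own z axis and vertical below 0.12 rad and (horizontal distance between pin2 and eyelet_left below 0.005 m or horizontal distance between pin2 and eyelet_right below 0.005 m)), for 0.2 s.
At the end, for the whole second after the job is handed in: lid over 1.6 rad; pins within 5 mm of the eyelet axes, 0.12 rad of upright, heads within 3.5 mm of the tabs; every plate present in a rack slot: centre within 72 mm (rack x) and 28 mm (rack y) of the rack centre, 30 to 58 mm high, within 0.27 rad of upright and of the slot, at rest (all of step 2 and value of joint lid above 1.6 rad and x of plate1 in the frame of rack between -0.072 and 0.072 m and y of plate1 in the frame of rack between -0.028 and 0.028 m and z of plate1 in the frame of rack between 0.03 and 0.058 m and angle between plate1's own z axis and vertical between 1.3 and 1.84 rad and angle between the z axis of each of plate1, plate2, plate3, plate4 and the x axis of rack, either way round below 0.27 rad and linear speed of each of plate1, plate2, plate3, plate4 below 0.06 m/s and x of plate2 in the frame of rack between -0.072 and 0.072 m and y of plate2 in the frame of rack between -0.028 and 0.028 m and z of plate2 in the frame of rack between 0.03 and 0.058 m and angle between plate2's own z axis and vertical between 1.3 and 1.84 rad and x of plate3 in the frame of rack between -0.072 and 0.072 m and y of plate3 in the frame of rack between -0.028 and 0.028 m and z of plate3 in the frame of rack between 0.03 and 0.058 m and angle between plate3's own z axis and vertical between 1.3 and 1.84 rad and x of plate4 in the frame of rack between -0.072 and 0.072 m and y of plate4 in the frame of rack between -0.028 and 0.028 m and z of plate4 in the frame of rack between 0.03 and 0.058 m and angle between plate4's own z axis and vertical between 1.3 and 1.84 rad); the robot touches nothing.
It fails at once if a plate is seated in the rack while a lock pin is not in its eyelet (((x of plate1 in the frame of rack between -0.072 and 0.072 m and y of plate1 in the frame of rack between -0.028 and 0.028 m and z of plate1 in the frame of rack between 0.03 and 0.058 m and angle between plate1's own z axis and vertical between 1.3 and 1.84 rad and angle between the z axis of plate1 and the x axis of rack, either way round below 0.27 rad) or (x of plate2 in the frame of rack between -0.072 and 0.072 m and y of plate2 in the frame of rack between -0.028 and 0.028 m and z of plate2 in the frame of rack between 0.03 and 0.058 m and angle between plate2's own z axis and vertical between 1.3 and 1.84 rad and angle between the z axis of plate2 and the x axis of rack, either way round below 0.27 rad) or (x of plate3 in the frame of rack between -0.072 and 0.072 m and y of plate3 in the frame of rack between -0.028 and 0.028 m and z of plate3 in the frame of rack between 0.03 and 0.058 m and angle between plate3's own z axis and vertical between 1.3 and 1.84 rad and angle between the z axis of plate3 and the x axis of rack, either way round below 0.27 rad) or (x of plate4 in the frame of rack between -0.072 and 0.072 m and y of plate4 in the frame of rack between -0.028 and 0.028 m and z of plate4 in the frame of rack between 0.03 and 0.058 m and angle between plate4's own z axis and vertical between 1.3 and 1.84 rad and angle between the z axis of plate4 and the x axis of rack, either way round below 0.27 rad)) and ((z of pin1 in the frame of rack above 0.03 m or (horizontal distance between pin1 and eyelet_left above 0.02 m and horizontal distance between pin1 and eyelet_right above 0.02 m)) or (z of pin2 in the frame of rack above 0.03 m or (horizontal distance between pin2 and eyelet_left above 0.02 m and horizontal distance between pin2 and eyelet_right above 0.02 m)))).
It fails at once if the cup is pushed more than 30 mm or tipped over (distance of cup from where it was at the start of the episode above 0.03 m or angle between cup's own z axis and vertical above 0.5 rad).
It fails at once if the jar is pushed more than 30 mm or tipped over (distance of jar from where it was at the start of the episode above 0.03 m or angle between jar's own z axis and vertical above 0.5 rad).
It fails at once if the bur box is pushed more than 30 mm or tipped over (distance of burbox from where it was at the start of the episode above 0.03 m or angle between burbox's own z axis and vertical above 0.5 rad).
Of plate1, plate2, plate3, plate4 only 2 to 4 are there at a start; the rules pass over those that are not, and their reading is None.
At some moment in a run one of plate1, plate2, plate3, plate4 may be knocked a few centimetres aside while the robot is not near it.
It also fails if it takes over 210 s, if anything falls off the work surface, if the arm or the gripper's body presses on something with over 40 N, if the wrist force passes 120 N, or if a joint passes its speed limit or range.

## Working session

There is one attempt and no reset: what is moved stays moved. The work goes in short steps, Python scripts to look and compute and a shell command to move; the robot and the scene stay as the last step left them, time stands still between calls to the robot, and variables do not carry over. Pictures are saved under pics/ and viewed, at most 14 in all, crops included, and the job is handed in when it is done.

```bash
ls; mkdir -p pics; python3 - <<'E'
from cell import *
import cv2
print(state())
for n in ("scene","top"):
    c=read_camera(n); cv2.imwrite(f"pics/{n}0.png",c["frame"][:,:,::-1])
    print(n,c["K"],c["camera_from_world"])
c=read_camera("wrist");print(c["K"],c["T_tool_cam"])
E
```

```text
pics
{'time_s': 0.0, 'joints': array([ 1.47356976e+00,  3.85543312e-01,  6.61574263e-03, -5.22706426e-04,
       -1.19402172e+00, -2.58559647e-01]), 'joint_velocities': array([-2.96610528e-04, -2.84580692e-03, -1.71784332e-03,  2.77816431e-04,
        1.16757292e-03, -9.36547571e-05]), 'tau': array([ 4.22539542e-04, -3.90664959e+01,  1.87408286e+01,  4.21984836e+00,
        1.10523339e-02, -1.85467957e-04]), 'tcp_pos': array([0.21761925, 0.58565854, 0.40365971]), 'tool_rot': array([ 1.09255476e-03,  9.84201039e-01, -1.77051115e-01, -1.55385461e-04]), 'wrist_force': array([-0.03870666,  0.47697981, -0.79085615]), 'torque': array([-0.03100996, -0.00785185, -0.00149825]), 'finger_force': 0.0, 'finger_gap': 0.08739649535687527}
scene [[422.07744253   0.         280.38918241]
 [  0.         422.07744253 207.82154942]
 [  0.           0.           1.        ]] [[-0.19452364  0.98080087  0.01379135  0.17129909]
 [ 0.82653306  0.17146627 -0.53613657 -0.33733379]
 [-0.52820797 -0.09289223 -0.84401859  1.38356948]
 [ 0.          0.          0.          1.        ]]
top [[388.92080487   0.         270.74252998]
 [  0.         388.92080487 215.57853607]
 [  0.           0.           1.        ]] [[-0.00418224 -0.99993259  0.01083165 -0.08664199]
 [-0.98946637  0.00257059 -0.14474011  0.49720254]
 [ 0.14470251 -0.01132289 -0.98941042  1.26631851]
 [ 0.          0.          0.          1.        ]]
[[355.55726884   0.         276.66785971]
 [  0.         355.55726884 211.27118263]
 [  0.           0.           1.        ]] [[ 1.41484964e-03 -9.61002562e-01 -2.76535846e-01  7.42305706e-02]
 [ 9.99998993e-01  1.38966935e-03  2.87023927e-04  4.90010031e-04]
 [ 1.08462661e-04 -2.76535974e-01  9.61003561e-01  1.96470366e-02]
 [ 0.00000000e+00  0.00000000e+00  0.00000000e+00  1.00000000e+00]]
```

View pics/top0.png

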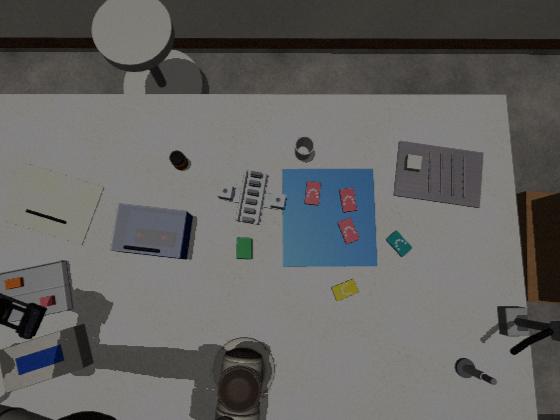

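View pics/scene0.png

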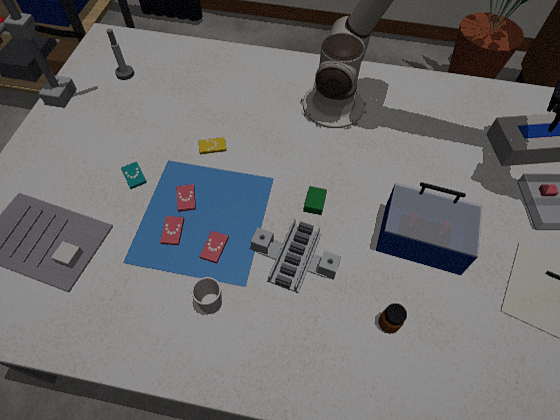

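The top view shows the case at (153,231) with its handle bar at (155,248), and the rack at (253,196) with tabs at (227,193) and (278,201). Three pink plates lie at (312,193), (348,199) and (347,230). The cup is at (304,148), the jar at (179,160) and the bur box at (244,248). The scene view agrees.

```bash
cat > h.py <<'E'
from cell import *
import numpy as np, cv2
from scipy.spatial.transform import Rotation as R
def Rq(q): return R.from_quat([q[1],q[2],q[3],q[0]])
def grab(n):
    s=state(); c=read_camera(n); c["bgr"]=np.ascontiguousarray(c["frame"][:,:,::-1])
    if n=="wrist":
        T=np.eye(4);T[:3,:3]=Rq(s["tool_rot"]).as_matrix();T[:3,3]=s["tcp_pos"];c["W"]=T@c["T_tool_cam"]
    else: c["W"]=np.linalg.inv(c["camera_from_world"])
    return c
def ray(c,uv):
    uv=np.atleast_2d(uv).astype(float);d=np.c_[uv,np.ones(len(uv))]@np.linalg.inv(c["K"]).T
    return c["W"][:3,3],d@c["W"][:3,:3].T
def plane(c,uv,z):
    o,d=ray(c,uv);return o+d*((z-o[2])/d[:,2])[:,None]
def cloud(c):
    h,w=c["range_z"].shape;u,v=np.meshgrid(np.arange(w),np.arange(h))
    o,d=ray(c,np.c_[u.ravel(),v.ravel()]);P=(o+d*c["range_z"].reshape(-1,1)).reshape(h,w,3);P[c["range_z"]<=0]=np.nan;return P
def pix(c,p):
    p=np.atleast_2d(p);q=(np.linalg.inv(c["W"])@np.c_[p,np.ones(len(p))].T)[:3];q=c["K"]@q;return (q[:2]/q[2]).T
def blobs(mask,amin=30):
    mask=mask.astype(np.uint8);cs,_=cv2.findContours(mask,cv2.RETR_EXTERNAL,cv2.CHAIN_APPROX_NONE)
    return [k for k in cs if cv2.contourArea(k)>amin]
def rectw(c,k,z):
    P=plane(c,k.reshape(-1,2),z)[:,:2];r=cv2.minAreaRect((P*1000).astype(np.float32));return r
def hsv(c): return cv2.cvtColor(c["bgr"],cv2.COLOR_BGR2HSV)
E
python3 - <<'E'
from h import *
np.set_printoptions(precision=4,suppress=True)
for n in("top","scene"):
    c=grab(n);H=hsv(c);P=cloud(c);h,s,v=H[...,0],H[...,1],H[...,2]
    print(n)
    pink=((h>168)|(h<8))&(s>90)&(v>60)
    pink=cv2.morphologyEx(pink.astype(np.uint8),cv2.MORPH_CLOSE,np.ones((7,7)))
    for k in blobs(pink,40):
        r=rectw(c,k,.012); print(" pink",k.reshape(-1,2).mean(0),np.round(r[0]),np.round(r[1]),round(r[2],1))
    g=(h>45)&(h<80)&(s>90)
    for k in blobs(g,60): r=rectw(c,k,.03);print(" green",np.round(r[0]),np.round(r[1]),r[2])
    box=(P[...,0]>.3)&(P[...,0]<.7)&(P[...,1]>-.25)&(P[...,1]<.15)
    for lo,hi,t in((.043,.053,"tab"),(.034,.043,"ribs")):
        m=box&(P[...,2]>lo)&(P[...,2]<hi)
        for k in blobs(m,15): 
            r=rectw(c,k,(lo+hi)/2); print(" ",t,k.reshape(-1,2).mean(0),np.round(r[0]),np.round(r[1]),round(r[2],1))
    # handle & case
    cs=(P[...,0]>.2)&(P[...,0]<.7)&(P[...,1]>.1)&(P[...,1]<.5)&(P[...,2]>.09)&(P[...,2]<.2)
    for k in blobs(cs,40):r=rectw(c,k,.105);print(" lid",np.round(r[0]),np.round(r[1]),r[2],np.nanmedian(P[...,2][cs]))
    blk=(v<45)&(P[...,0]>.2)&(P[...,0]<.7)&(P[...,1]>.1)&(P[...,1]<.5)
    for k in blobs(blk,15):
        uv=k.reshape(-1,2);r=rectw(c,k,.1485);print(" blk",uv.mean(0),np.round(r[0]),np.round(r[1]),r[2],np.nanmedian(P[uv[:,1],uv[:,0],2]))
E
```

```text
top
 pink [ 45.8889 300.6944] [219. 652.] [28. 38.] 13.8
 pink [347.9848 230.5   ] [ 449. -351.] [78. 46.] 20.2
 pink [347.6866 199.7015] [ 556. -354.] [78. 46.] 8.0
 pink [312.3731 192.7761] [ 580. -232.] [46. 78.] 82.5
 green [389.   1.] [67. 47.] 0.18114815652370453
  tab [277.6  200.02] [ 549. -111.] [44. 44.] 80.2
  tab [224.7917 190.75  ] [580.  66.] [45. 44.] 80.2
  ribs [246.9583 218.7917] [486.  -9.] [34. 11.] 81.6
  ribs [248.5417 209.375 ] [518. -15.] [34. 11.] 80.3
  ribs [250.125 200.25 ] [549. -20.] [34. 11.] 80.3
  ribs [252. 191.] [580. -25.] [36. 12.] 80.2
  ribs [253.7391 181.8696] [612. -31.] [35. 12.] 80.2
  ribs [255.6538 172.9231] [643. -37.] [33. 11.] 80.2
 lid [442. 296.] [225. 150.] 83.30565643310547 0.10912985277453369
 blk [ 39.3056 311.8889] [196. 592.] [34. 29.] 89.69190216064453 0.325047145613514
 blk [141.5    248.6757] [381. 302.] [107.  10.] 83.47836303710938 0.14771068384428598
 blk [186.03 236.41] [421. 169.] [ 21. 141.] 82.18106842041016 0.06353231157626427
 blk [178.6939 160.6531] [652. 200.] [54. 48.] 89.9539794921875 0.050192907647750085
scene
 
[... 408 characters left out ...]
-39.] [36. 12.] 79.5
  ribs [288.2121 266.6667] [614. -34.] [36. 13.] 81.5
  ribs [293.     255.6875] [583. -28.] [35. 13.] 78.9
  ribs [297.0625 245.0312] [552. -23.] [36. 13.] 80.9
  ribs [301.3529 234.7647] [521. -17.] [35. 14.] 80.6
  ribs [305.5806 224.6129] [488. -12.] [35. 12.] 80.3
 lid [436. 296.] [222. 185.] 83.0572280883789 0.10702605878185811
 blk [390.2841 313.625 ] [722. 195.] [34. 61.] 24.14798355102539 0.0716311444194207
 blk [413.233  242.4318] [545. 230.] [244. 156.] 51.678775787353516 0.04220473943669539
 blk [441.0855 190.8034] [399. 299.] [106.  33.] 83.55765533447266 0.14263216156571612
 blk [553.7347  99.8367] [  9. 617.] [ 21. 101.] 69.10011291503906 0.321739329606448
```

```bash
cat >> h.py <<'E'
def goto(x,y,z,yaw=None):
    """print deltas (units of moves) from measured pose; x,y,z of GRASP POINT, yaw (deg) of tool y mod 180, tool down"""
    s=state();Rm=Rq(s["tool_rot"]);y0=Rm.as_matrix()[:,1];cur=np.degrees(np.arctan2(y0[1],y0[0]))
    d=(np.array([x,y,z+.164])-s["tcp_pos"])/.2
    z0=Rm.as_matrix()[:,2]
    out=[np.round(d,3)]
    if yaw is not None: out.append(("twist z",round(((yaw-cur+90)%180-90)/180,4),round(((yaw-cur+90)%180-90)/180+1,4)))
    print(*out,"| cur tooly",round(cur,2),"tool z",np.round(z0,4),"j",np.round(s["joints"],2),"gap",round(s["finger_gap"]*1000,1),"F",np.round(s["wrist_force"],1),"t",round(s["time_s"],1))
E
python3 -m inch '[{"delta_pos":[0.3,-0.5,0],"twist":[0,0,-0.1],"jaw":1},{"delta_pos":[0.82,-1,0],"twist":[0,0,-0.424],"jaw":1},{"delta_pos":[0.82,-1,0],"twist":[0,0,-0.424],"jaw":1},{"delta_pos":[0.82,-1,0],"twist":[0,0,-0.424],"jaw":1},{"delta_pos":[0.82,-1,0],"twist":[0,0,-0.424],"jaw":1},{"delta_pos":[0.82,-1,0],"twist":[0,0,-0.424],"jaw":1},{"delta_pos":[0.82,-1,0],"twist":[0,0,-0.424],"jaw":1},{"delta_pos":[0.82,-1,0],"twist":[0,0,-0.424],"jaw":1},{"delta_pos":[0.82,-1,0],"twist":[0,0,-0.424],"jaw":1},{"delta_pos":[0.82,-1,0],"twist":[0,0,-0.424],"jaw":1},{"delta_pos":[0.82,-1,0],"twist":[0,0,-0.424],"jaw":1},{"delta_pos":[0.82,-1,0],"twist":[0,0,-0.424],"jaw":1}]' 10
python3 -c "
from h import *
goto(.382,.301,.143,-6.7)
c=grab('wrist');cv2.imwrite('pics/w0.png',c['bgr'])"
```

```text
time_s: 1.25
tcp_pos: [0.3817, 0.3857, 0.4047]
tool_rot: [-0.0, -0.664, 0.748, 0.0]
wrist_force: [-0.4, -0.1, 0.9]
finger_gap: 0.0872
finger_force: 0.0
[ 0.001 -0.423 -0.488] ('twist z', np.float64(0.0006), np.float64(1.0006)) | cur tooly 173.2 tool z [-2.e-04 -1.e-04 -1.e+00] j [ 1.09  0.24 -0.2  -0.   -1.13 -1.21] gap 87.2 F [-0.4 -0.1  0.9] t 1.2
```

View pics/w0.png

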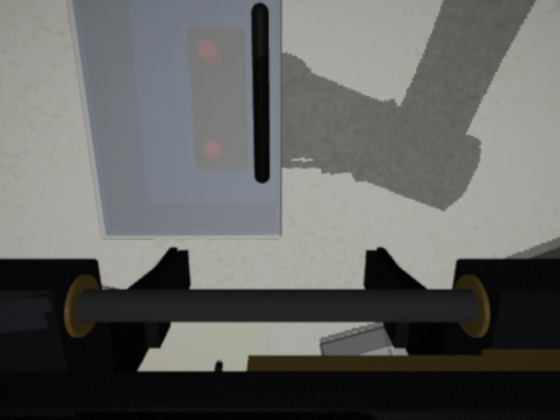

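The wrist view shows the handle bar at (261,93) and the two red pin heads, (206,50) and (211,150), through the clear lid. Next I grip the handle.

```bash
python3 -c "
from h import *
c=grab('wrist');print(plane(c,[[261,8],[261,178],[206,50],[211,150]],.143))"
python3 -m inch '[{"delta_pos":[0,-0.2,-0.1],"twist":[0,0,0],"jaw":1},{"delta_pos":[0,-0.42,-0.2],"twist":[0,0,0],"jaw":1},{"delta_pos":[0,-0.42,-0.2],"twist":[0,0,0],"jaw":1},{"delta_pos":[0,-0.42,-0.3],"twist":[0,0,0],"jaw":1},{"delta_pos":[0,-0.42,-0.4],"twist":[0,0,0],"jaw":1},{"delta_pos":[0,-0.42,-0.485],"twist":[0,0,0],"jaw":1},{"delta_pos":[0,-0.42,-0.485],"twist":[0,0,0],"jaw":1},{"delta_pos":[0,-0.42,-0.485],"twist":[0,0,0],"jaw":1},{"delta_pos":[0,-0.42,-0.485],"twist":[0,0,0],"jaw":-0.5},{"delta_pos":[0,-0.42,-0.485],"twist":[0,0,0],"jaw":-0.8},{"delta_pos":[0,-0.42,-0.485],"twist":[0,0,0],"jaw":-0.8},{"delta_pos":[0,-0.42,-0.485],"twist":[0,0,0],"jaw":-0.8}]' 8
python3 -c "
from h import *
goto(.382,.301,.143,-6.7)"
```

```text
[[0.37405421 0.25080147 0.143     ]
 [0.38723867 0.35476509 0.143     ]
 [0.41125198 0.27021544 0.143     ]
 [0.41835512 0.33192911 0.143     ]]
time_s: 2.35
tcp_pos: [0.3818, 0.3021, 0.3086]
tool_rot: [0.001, -0.665, 0.747, 0.0]
wrist_force: [-0.3, -1.1, 0.0]
finger_gap: 0.0681
finger_force: 0.0
[ 0.001 -0.005 -0.008] ('twist z', np.float64(-0.0001), np.float64(0.9999)) | cur tooly 173.32 tool z [ 0.001   0.0014 -1.    ] j [ 1.    0.25 -0.46  0.   -0.86 -1.12] gap 68.1 F [-0.3 -1.1  0. ] t 2.4
```

```bash

python3 -m inch '[{"delta_pos":[0,0,0],"twist":[0,0,0],"jaw":-1},{"delta_pos":[0,0,0],"twist":[0,0,0],"jaw":-1},{"delta_pos":[0,0,0],"twist":[0,0,0],"jaw":-1},{"delta_pos":[0,0,0],"twist":[0,0,0],"jaw":-1},{"delta_pos":[0,0,0],"twist":[0,0,0],"jaw":-1},{"delta_pos":[0,0,0],"twist":[0,0,0],"jaw":-1},{"delta_pos":[0,0,0],"twist":[0,0,0],"jaw":-1},{"delta_pos":[0,0,0],"twist":[0,0,0],"jaw":-1},{"delta_pos":[0,0,0],"twist":[0,0,0],"jaw":-1},{"delta_pos":[0,0,0],"twist":[0,0,0],"jaw":-1}]' 10
```

```text
time_s: 3.18
tcp_pos: [0.382, 0.3019, 0.3078]
tool_rot: [0.0, -0.665, 0.747, -0.0]
wrist_force: [2.4, -0.6, -1.2]
finger_gap: 0.0104
finger_force: 10.0
```

Gripped: the gap is 10.4 mm on the 11 mm bar. Next I swing the lid along its arc.

```bash

python3 -m inch '[{"delta_pos":[0.021,-0.003,0.058],"twist":[0,0,0],"jaw":-1},{"delta_pos":[0.047,-0.006,0.115],"twist":[0,0,0],"jaw":-1},{"delta_pos":[0.078,-0.009,0.169],"twist":[0,0,0],"jaw":-1},{"delta_pos":[0.114,-0.013,0.22],"twist":[0,0,0],"jaw":-1},{"delta_pos":[0.153,-0.018,0.267],"twist":[0,0,0],"jaw":-1},{"delta_pos":[0.197,-0.023,0.311],"twist":[0,0,0],"jaw":-1},{"delta_pos":[0.245,-0.029,0.351],"twist":[0,0,0],"jaw":-1},{"delta_pos":[0.295,-0.035,0.387],"twist":[0,0,0],"jaw":-1},{"delta_pos":[0.349,-0.041,0.418],"twist":[0,0,0],"jaw":-1},{"delta_pos":[0.405,-0.048,0.444],"twist":[0,0,0],"jaw":-1},{"delta_pos":[0.463,-0.055,0.465],"twist":[0,0,0],"jaw":-1},{"delta_pos":[0.522,-0.062,0.482],"twist":[0,0,0],"jaw":-1}]'
```

```text
time_s: 4.18
tcp_pos: [0.486, 0.2894, 0.4047]
tool_rot: [-0.0, -0.665, 0.747, 0.0]
wrist_force: [-1.1, 0.9, 1.4]
finger_gap: 0.0104
finger_force: 10.0
```

```bash

python3 -m inch '[{"delta_pos":[0.061,-0.007,0.01],"twist":[0,0,0],"jaw":-1},{"delta_pos":[0.123,-0.014,0.016],"twist":[0,0,0],"jaw":-1},{"delta_pos":[0.185,-0.021,0.0155],"twist":[0,0,0],"jaw":-1},{"delta_pos":[0.246,-0.028,0.01],"twist":[0,0,0],"jaw":-1},{"delta_pos":[0.307,-0.036,-0.001],"twist":[0,0,0],"jaw":-1},{"delta_pos":[0.367,-0.043,-0.017],"twist":[0,0,0],"jaw":-1},{"delta_pos":[0.425,-0.05,-0.038],"twist":[0,0,0],"jaw":-1},{"delta_pos":[0.481,-0.056,-0.064],"twist":[0,0,0],"jaw":-1},{"delta_pos":[0.49,-0.057,-0.07],"twist":[0,0,0],"jaw":-1},{"delta_pos":[0.49,-0.057,-0.07],"twist":[0,0,0],"jaw":-1},{"delta_pos":[0.49,-0.057,-0.07],"twist":[0,0,0],"jaw":-1},{"delta_pos":[0.49,-0.057,-0.07],"twist":[0,0,0],"jaw":-1}]'
python3 -m inch '[{"delta_pos":[0,0,0],"twist":[0,0,0],"jaw":-0.5},{"delta_pos":[0,0,0],"twist":[0,0,0],"jaw":-0.5},{"delta_pos":[0,0,0],"twist":[0,0,0],"jaw":-0.5},{"delta_pos":[0,0,0],"twist":[0,0,0],"jaw":-0.5}]'
```

```text
time_s: 5.18
tcp_pos: [0.5838, 0.2778, 0.3891]
tool_rot: [-0.002, -0.664, 0.747, 0.0]
wrist_force: [-3.0, -2.1, -0.4]
finger_gap: 0.0107
finger_force: 10.0
time_s: 5.52
tcp_pos: [0.5845, 0.2783, 0.3904]
tool_rot: [0.001, -0.665, 0.747, -0.0]
wrist_force: [-0.3, -0.0, -0.4]
finger_gap: 0.0208
finger_force: 0.0
```

```bash

python3 -m inch '[{"delta_pos":[0,0,0.15],"twist":[0,0,0],"jaw":-0.5},{"delta_pos":[0,0,0.3],"twist":[0,0,0],"jaw":-0.5},{"delta_pos":[0,0,0.45],"twist":[0,0,0],"jaw":-0.5},{"delta_pos":[0,0,0.6],"twist":[0,0,0],"jaw":-0.5},{"delta_pos":[0,0,0.6],"twist":[0,0,0],"jaw":-0.5},{"delta_pos":[-0.2,0,0.6],"twist":[0,0,-0.04],"jaw":0},{"delta_pos":[-0.4,0.1,0.6],"twist":[0,0,-0.08],"jaw":0},{"delta_pos":[-0.6,0.1,0.6],"twist":[0,0,-0.12],"jaw":0},{"delta_pos":[-0.75,0.1,0.6],"twist":[0,0,-0.16],"jaw":0},{"delta_pos":[-0.75,0.1,0.6],"twist":[0,0,-0.2],"jaw":0},{"delta_pos":[-0.75,0.1,0.6],"twist":[0,0,-0.24],"jaw":0},{"delta_pos":[-0.75,0.1,0.6],"twist":[0,0,-0.28],"jaw":0}]'
python3 -m inch '[{"delta_pos":[0,0,-0.2],"twist":[0,0,-0.22],"jaw":0},{"delta_pos":[0,0,-0.3],"twist":[0,0,-0.22],"jaw":0},{"delta_pos":[0,0,-0.3],"twist":[0,0,-0.22],"jaw":0},{"delta_pos":[0,0,-0.3],"twist":[0,0,-0.22],"jaw":0},{"delta_pos":[0,0,-0.3],"twist":[0,0,-0.22],"jaw":0},{"delta_pos":[0,0,-0.3],"twist":[0,0,-0.22],"jaw":0},{"delta_pos":[0,0,-0.3],"twist":[0,0,-0.22],"jaw":0},{"delta_pos":[0,0,-0.3],"twist":[0,0,-0.22],"jaw":0},{"delta_pos":[0,0,-0.3],"twist":[0,0,-0.22],"jaw":0}]'
python3 -c "
from h import *
np.set_printoptions(precision=4,suppress=True)
c=grab('wrist');cv2.imwrite('pics/w1.png',c['bgr']);H=hsv(c);P=cloud(c)
m=((H[...,0]>170)|(H[...,0]<8))&(H[...,1]>110)
for k in blobs(m,40):
    mm=np.zeros(m.shape,np.uint8);cv2.drawContours(mm,[k],-1,1,-1);t=(mm>0)&(P[...,2]>.073)
    print(k.reshape(-1,2).mean(0),cv2.contourArea(k),np.nanmax(P[mm>0][:,2]),t.sum(),P[t].mean(0),P[t].max(0)-P[t].min(0),rectw(c,blobs(t,1)[0],.077))
goto(.43,.296,.2,83.3)
T=grab('top');cv2.imwrite('pics/top1.png',T['bgr']);P=cloud(T)
m=(hsv(T)[...,2]<45)&(P[...,2]>.2)&(P[...,1]>.2)&(P[...,1]<.4)
print(m.sum(),P[m].mean(0) if m.sum() else 0)
"
```

```text
time_s: 6.52
tcp_pos: [0.4333, 0.2981, 0.511]
tool_rot: [0.001, -0.286, 0.958, 0.001]
wrist_force: [-0.5, -0.1, -0.5]
finger_gap: 0.0433
finger_force: 0.0
time_s: 7.27
tcp_pos: [0.4341, 0.2981, 0.4502]
tool_rot: [0.0, 0.052, 0.999, 0.0]
wrist_force: [-0.5, 0.7, -1.2]
finger_gap: 0.0437
finger_force: 0.0
[313.     178.6792] 262.5 0.07905880515630803 189 [0.4306 0.3369 0.0771] [0.0151 0.0155 0.0055] ((430.65692138671875, 336.9286804199219), (15.214581489562988, 14.922130584716797), 57.67150115966797)
[236.7636 177.7636] 288.5 0.07880851847805037 191 [0.4214 0.258  0.0771] [0.0146 0.0154 0.0055] ((421.5472106933594, 257.8765869140625), (15.228242874145508, 14.339816093444824), 84.10314178466797)
[-0.02  -0.01  -0.431] ('twist z', np.float64(-0.004), np.float64(0.996)) | cur tooly 84.01 tool z [ 0.0004  0.0004 -1.    ] j [ 0.91  0.19 -0.16  0.   -1.23 -2.59] gap 43.4 F [ 0.1  0.6 -1.1] t 7.3
4601 [0.4005 0.2729 0.5293]
```

View pics/w1.png

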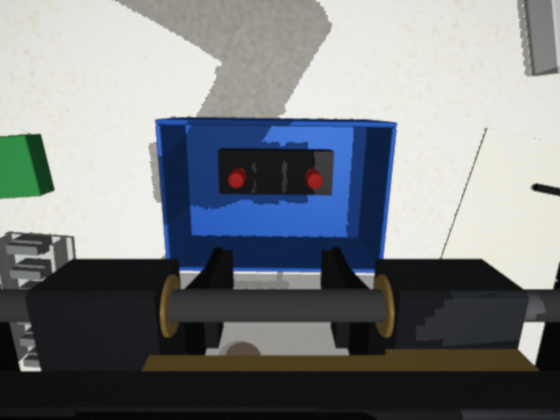

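The case is open and the pin heads are at (313,179) and (237,178). They measure 79.5 mm apart with tops at 77 mm, which fits. I move above pin 1, measure again and check the lid.

```bash

python3 -m inch '[{"delta_pos":[-0.017,0.195,0],"twist":[0,0,-0.004],"jaw":0},{"delta_pos":[-0.017,0.195,-0.2],"twist":[0,0,-0.004],"jaw":0},{"delta_pos":[-0.017,0.195,-0.4],"twist":[0,0,-0.004],"jaw":0},{"delta_pos":[-0.017,0.195,-0.6],"twist":[0,0,-0.004],"jaw":0},{"delta_pos":[-0.017,0.195,-0.6],"twist":[0,0,-0.004],"jaw":0},{"delta_pos":[-0.017,0.195,-0.6],"twist":[0,0,-0.004],"jaw":0},{"delta_pos":[-0.017,0.195,-0.6],"twist":[0,0,-0.004],"jaw":0}]'
cat > pins.py <<'E'
from h import *
np.set_printoptions(precision=4,suppress=True)
c=grab('wrist');H=hsv(c);P=cloud(c)
m=((H[...,0]>170)|(H[...,0]<8))&(H[...,1]>110)
for k in blobs(m,40):
    mm=np.zeros(m.shape,np.uint8);cv2.drawContours(mm,[k],-1,1,-1);t=(mm>0)&(P[...,2]>.073)&(P[...,2]<.082)
    if t.sum()>50: print(k.reshape(-1,2).mean(0),P[t].mean(0),rectw(c,max(blobs(t,1),key=cv2.contourArea),.077))
E
python3 - <<'E'
exec(open('pins.py').read())
goto(.4306,.3369,.067,83.3)
T=grab('scene');P=cloud(T)
m=(hsv(T)[...,2]<50)&(P[...,2]>.15)&(P[...,2]<.26)&(P[...,1]>.15)&(P[...,1]<.4)&(P[...,0]>.5)
print(m.sum(),np.nanmedian(P[m],axis=0) if m.sum() else 0)
E
```

```text
time_s: 7.95
tcp_pos: [0.4315, 0.3378, 0.3325]
tool_rot: [0.002, 0.059, 0.998, 0.001]
wrist_force: [0.5, 0.0, 0.8]
finger_gap: 0.0434
finger_force: 0.0
[274.9884 217.4535] [0.4302 0.3373 0.0771] ((430.06097412109375, 337.1974792480469), (14.663761138916016, 15.351462364196777), 83.31710815429688)
[165.4535 217.3721] [0.421  0.2587 0.077 ] ((420.8599853515625, 258.72998046875), (15.62454891204834, 15.337207794189453), 83.30677795410156)
[-0.005 -0.005 -0.511] ('twist z', np.float64(0.0002), np.float64(1.0002)) | cur tooly 83.27 tool z [ 0.0041  0.0039 -1.    ] j [ 0.96  0.32 -0.29  0.   -0.96 -2.65] gap 43.7 F [-0.3  0.6  0.1] t 8.0
1247 [0.5445 0.2611 0.2197]
```

```bash

python3 -m inch '[{"delta_pos":[-0.006,-0.004,-0.15],"twist":[0,0,0],"jaw":0},{"delta_pos":[-0.006,-0.004,-0.3],"twist":[0,0,0],"jaw":0},{"delta_pos":[-0.006,-0.004,-0.4],"twist":[0,0,0],"jaw":0},{"delta_pos":[-0.006,-0.004,-0.508],"twist":[0,0,0],"jaw":0},{"delta_pos":[-0.006,-0.004,-0.508],"twist":[0,0,0],"jaw":0},{"delta_pos":[-0.006,-0.004,-0.508],"twist":[0,0,0],"jaw":-1},{"delta_pos":[-0.006,-0.004,-0.508],"twist":[0,0,0],"jaw":-1},{"delta_pos":[-0.006,-0.004,-0.508],"twist":[0,0,0],"jaw":-1},{"delta_pos":[-0.006,-0.004,-0.508],"twist":[0,0,0],"jaw":-1},{"delta_pos":[-0.006,-0.004,-0.508],"twist":[0,0,0],"jaw":-1},{"delta_pos":[-0.006,-0.004,-0.508],"twist":[0,0,0],"jaw":-1},{"delta_pos":[-0.006,-0.004,-0.508],"twist":[0,0,0],"jaw":-1}]' 25; python3 -c "
from h import *
goto(.43,.337,.067,83.3)"
```

```text
time_s: 9.05
tcp_pos: [0.4298, 0.3366, 0.2296]
tool_rot: [0.001, 0.059, 0.998, 0.001]
wrist_force: [-0.6, 0.5, 4.1]
finger_gap: 0.0153
finger_force: 25.0
[0.001 0.002 0.007] ('twist z', np.float64(0.0003), np.float64(1.0003)) | cur tooly 83.25 tool z [ 0.0014  0.0014 -1.    ] j [ 0.96  0.44 -0.4   0.   -0.72 -2.65] gap 15.3 F [-0.6  0.5  4.1] t 9.1
```

```bash

python3 -m inch '[{"delta_pos":[0,0,0.15],"twist":[0,0,0],"jaw":-1},{"delta_pos":[0,0,0.3],"twist":[0,0,0],"jaw":-1},{"delta_pos":[0,0,0.5],"twist":[0,0,0],"jaw":-1},{"delta_pos":[0,0,0.7],"twist":[0,0,0],"jaw":-1},{"delta_pos":[0,0,0.9],"twist":[0,0,0],"jaw":-1},{"delta_pos":[0,-0.2,0.9],"twist":[0,0,0],"jaw":-1},{"delta_pos":[0,-0.4,0.9],"twist":[0,0,0],"jaw":-1},{"delta_pos":[0,-0.6,0.9],"twist":[0,0,0],"jaw":-1},{"delta_pos":[0,-0.8,0.9],"twist":[0,0,0],"jaw":-1},{"delta_pos":[0,-1,0.9],"twist":[0,0,0],"jaw":-1},{"delta_pos":[0,-1,0.9],"twist":[0,0,0],"jaw":-1}]'
python3 -m inch '[{"delta_pos":[0,-0.15,0],"twist":[0,0,0],"jaw":-1},{"delta_pos":[0.1,-0.3,0],"twist":[0,0,0],"jaw":-1},{"delta_pos":[0.3,-0.36,0],"twist":[0,0,0],"jaw":-1},{"delta_pos":[0.5,-0.36,0],"twist":[0,0,0],"jaw":-1},{"delta_pos":[0.65,-0.36,-0.1],"twist":[0,0,0],"jaw":-1},{"delta_pos":[0.76,-0.36,-0.2],"twist":[0,0,0],"jaw":-1},{"delta_pos":[0.76,-0.36,-0.3],"twist":[0,0,0],"jaw":-1},{"delta_pos":[0.76,-0.36,-0.3],"twist":[0,0,0],"jaw":-1},{"delta_pos":[0.76,-0.36,-0.3],"twist":[0,0,0],"jaw":-1},{"delta_pos":[0.76,-0.36,-0.3],"twist":[0,0,0],"jaw":-1}]'
python3 - <<'E'
from h import *
np.set_printoptions(precision=4,suppress=True)
c=grab('wrist');cv2.imwrite('pics/w2.png',c['bgr']);P=cloud(c)
goto(.5815,.0645,.069,83.3)
m=(P[...,2]>.043)&(P[...,2]<.053)
for k in blobs(m,200):
    r=rectw(c,k,.048);print('tab',k.reshape(-1,2).mean(0),r,[rectw(c,q,.048) for q in [k]][0][0])
    mm=np.zeros(m.shape,np.uint8);cv2.drawContours(mm,[k],-1,1,-1)
    for q in blobs((mm>0)&~m,15): print('  hole',rectw(c,q,.048))
E
```

```text
time_s: 9.97
tcp_pos: [0.428, 0.1311, 0.4083]
tool_rot: [-0.001, 0.062, 0.998, -0.001]
wrist_force: [-0.4, 0.6, 0.3]
finger_gap: 0.015
finger_force: 24.9
time_s: 10.8
tcp_pos: [0.5814, 0.0645, 0.3497]
tool_rot: [0.001, 0.059, 0.998, -0.0]
wrist_force: [-0.2, 0.3, -0.2]
finger_gap: 0.0151
finger_force: 24.9
[ 0.001 -0.    -0.587] ('twist z', np.float64(0.0002), np.float64(1.0002)) | cur tooly 83.27 tool z [ 0.0027  0.0006 -1.    ] j [ 0.39  0.36 -0.17  0.   -1.03 -2.08] gap 15.2 F [-0.  -0.1 -0.4] t 10.8
tab [ 31.6711 361.9342] ((705.36865234375, -180.9420928955078), (31.302001953125, 11.815018653869629), 51.19807815551758) (705.36865234375, -180.9420928955078)
tab [472.033  280.5055] ((667.6941528320312, 227.10787963867188), (38.447566986083984, 13.840354919433594), 81.36568450927734) (667.6941528320312, 227.10787963867188)
tab [275.0192 204.1875] ((579.8910522460938, 63.356529235839844), (44.02363204956055, 45.25392150878906), 80.05207061767578) (579.8910522460938, 63.356529235839844)
  hole ((579.2086181640625, 63.43864822387695), (10.674221992492676, 10.63055419921875), 37.11793899536133)
tab [ 55.1147 191.4495] ((548.8656005859375, -112.4951171875), (47.44985580444336, 45.139137268066406), 79.93258666992188) (548.8656005859375, -112.4951171875)
  hole ((548.4114990234375, -111.63764190673828), (10.0614595413208, 9.544011116027832), 53.885108947753906)
tab [418.7969  44.599 ] ((473.0684814453125, 181.29161071777344), (4.917155742645264, 59.43408203125), 84.35030364990234) (473.0684814453125, 181.29161071777344)
```

View pics/w2.png

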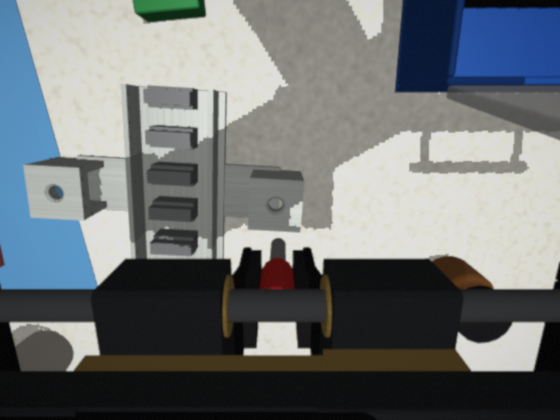

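The wrist view shows the left tab hole at (275,204) and the right one at (55,191), with the held pin upright between the fingers. Next I start the insertion.

```bash

python3 -m inch '[{"delta_pos":[-0.01,-0.008,-0.1],"twist":[0,0,0],"jaw":-1},{"delta_pos":[-0.01,-0.008,-0.2],"twist":[0,0,0],"jaw":-1},{"delta_pos":[-0.01,-0.008,-0.3],"twist":[0,0,0],"jaw":-1},{"delta_pos":[-0.01,-0.008,-0.34],"twist":[0,0,0],"jaw":-1},{"delta_pos":[-0.01,-0.008,-0.34],"twist":[0,0,0],"jaw":-1},{"delta_pos":[-0.01,-0.008,-0.36],"twist":[0,0,0],"jaw":-1},{"delta_pos":[-0.01,-0.008,-0.38],"twist":[0,0,0],"jaw":-1},{"delta_pos":[-0.01,-0.008,-0.4],"twist":[0,0,0],"jaw":-1},{"delta_pos":[-0.01,-0.008,-0.42],"twist":[0,0,0],"jaw":-1},{"delta_pos":[-0.01,-0.008,-0.42],"twist":[0,0,0],"jaw":-1}]' ; python3 -c "
from h import *
goto(.5793,.0628,.069,83.3)"
```

```text
time_s: 11.68
tcp_pos: [0.5793, 0.0626, 0.264]
tool_rot: [-0.0, 0.059, 0.998, -0.0]
wrist_force: [-0.1, 0.4, -0.8]
finger_gap: 0.0152
finger_force: 24.9
[ 0.     0.001 -0.155] ('twist z', np.float64(0.0005), np.float64(1.0005)) | cur tooly 83.21 tool z [-9.e-04 -2.e-04 -1.e+00] j [ 0.39  0.45 -0.28 -0.   -0.84 -2.07] gap 15.2 F [-0.1  0.4 -0.8] t 11.7
```

```bash

python3 -m inch '[{"delta_pos":[0,0,-0.03],"twist":[0,0,0],"jaw":-1},{"delta_pos":[0,0,-0.06],"twist":[0,0,0],"jaw":-1},{"delta_pos":[0,0,-0.09],"twist":[0,0,0],"jaw":-1},{"delta_pos":[0,0,-0.12],"twist":[0,0,0],"jaw":-1},{"delta_pos":[0,0,-0.14],"twist":[0,0,0],"jaw":-1},{"delta_pos":[0,0,-0.16],"twist":[0,0,0],"jaw":-1},{"delta_pos":[0,0,-0.16],"twist":[0,0,0],"jaw":-1},{"delta_pos":[0,0,-0.16],"twist":[0,0,0],"jaw":-1}]'
```

```text
time_s: 12.35
tcp_pos: [0.5796, 0.0627, 0.2327]
tool_rot: [0.0, 0.059, 0.998, -0.0]
wrist_force: [-1.3, 0.6, 2.1]
finger_gap: 0.0155
finger_force: 25.0
```

```bash

python3 -m inch '[{"delta_pos":[0,0,0],"twist":[0,0,0],"jaw":0},{"delta_pos":[0,0,0],"twist":[0,0,0],"jaw":0},{"delta_pos":[0,0,0],"twist":[0,0,0],"jaw":0},{"delta_pos":[0,0,0.1],"twist":[0,0,0],"jaw":0},{"delta_pos":[0,0,0.2],"twist":[0,0,0],"jaw":0},{"delta_pos":[0,0,0.4],"twist":[0,0,0],"jaw":0},{"delta_pos":[0,0,0.6],"twist":[0,0,0],"jaw":0},{"delta_pos":[0,0,0.6],"twist":[0,0,0],"jaw":0},{"delta_pos":[0,0,0.6],"twist":[0,0,0],"jaw":0}]'
python3 - <<'E'
from h import *
np.set_printoptions(precision=4,suppress=True)
c=grab('wrist');H=hsv(c);P=cloud(c)
m=((H[...,0]>170)|(H[...,0]<8))&(H[...,1]>110)&(P[...,2]>.04)&(P[...,2]<.1)
for k in blobs(m,40):
    mm=np.zeros(m.shape,np.uint8);cv2.drawContours(mm,[k],-1,1,-1);z=P[mm>0][:,2];zt=np.percentile(z,90)
    t=m&(mm>0)&(P[...,2]>zt-.004);print(k.reshape(-1,2).mean(0),zt,P[t].mean(0))
goto(.4210,.2587,.3,83.3)
E
```

```text
time_s: 13.1
tcp_pos: [0.5799, 0.0628, 0.3556]
tool_rot: [0.003, 0.059, 0.998, 0.001]
wrist_force: [1.1, -0.7, -1.3]
finger_gap: 0.0431
finger_force: 0.0
[275.5    209.9429] nan [nan nan nan]
[-0.791  0.98   0.553] ('twist z', np.float64(0.0005), np.float64(1.0005)) | cur tooly 83.2 tool z [ 0.0019  0.0013 -1.    ] j [ 0.39  0.35 -0.17 -0.   -1.04 -2.07] gap 43.5 F [-0.7  0.8 -0.7] t 13.2<stdin>:7: RuntimeWarning: Mean of empty slice.
  ret = um.true_divide(
```

```bash
cat > home.py <<'E'
from h import *
np.set_printoptions(precision=4,suppress=True)
c=grab('wrist');H=hsv(c);P=cloud(c)
m=((H[...,0]>170)|(H[...,0]<8))&(H[...,1]>110)&(P[...,2]>.04)&(P[...,2]<.13)
for k in blobs(m,40):
    mm=np.zeros(m.shape,np.uint8);cv2.drawContours(mm,[k],-1,1,-1);zt=np.percentile(P[...,2][m&(mm>0)],80)
    t=m&(mm>0)&(P[...,2]>zt-.004);print('red',k.reshape(-1,2).mean(0),'top z',zt,P[t].mean(0))
E
python3 home.py
python3 -m inch '[{"delta_pos":[0,0,0.2],"twist":[0,0,0],"jaw":0},{"delta_pos":[-0.2,0,0.4],"twist":[0,0,0],"jaw":0},{"delta_pos":[-0.4,0,0.4],"twist":[0,0,0],"jaw":0},{"delta_pos":[-0.6,0.1,0.4],"twist":[0,0,0],"jaw":0},{"delta_pos":[-0.79,0.3,0.4],"twist":[0,0,0],"jaw":0},{"delta_pos":[-0.79,0.5,0.4],"twist":[0,0,0],"jaw":0},{"delta_pos":[-0.79,0.7,0.4],"twist":[0,0,0],"jaw":0},{"delta_pos":[-0.79,0.9,0.2],"twist":[0,0,0],"jaw":0},{"delta_pos":[-0.79,0.98,0],"twist":[0,0,0],"jaw":0},{"delta_pos":[-0.79,0.98,-0.12],"twist":[0,0,0],"jaw":0},{"delta_pos":[-0.79,0.98,-0.12],"twist":[0,0,0],"jaw":0},{"delta_pos":[-0.79,0.98,-0.12],"twist":[0,0,0],"jaw":0}]'
python3 - <<'E'
exec(open('pins.py').read())
goto(.4210,.2587,.0655,83.3)
E
```

```text
red [276.3944 213.1127] top z 0.08065225102748853 [0.5797 0.0629 0.0802]
time_s: 14.2
tcp_pos: [0.4207, 0.2586, 0.3247]
tool_rot: [-0.003, 0.059, 0.998, -0.004]
wrist_force: [0.1, -0.0, 1.3]
finger_gap: 0.0433
finger_force: 0.0
[278.6705 225.3295] [0.4207 0.2579 0.077 ] ((420.75860595703125, 257.8359680175781), (15.26958179473877, 15.444999694824219), 39.64208221435547)
[-0.002  0.    -0.489] ('twist z', np.float64(0.0002), np.float64(1.0002)) | cur tooly 83.27 tool z [-0.0023 -0.0038 -1.    ] j [ 0.88  0.24 -0.42  0.   -0.92 -2.57] gap 43.3 F [-0.5 -0.3  0.5] t 14.2
```

```bash

python3 -m inch '[{"delta_pos":[0,-0.002,-0.15],"twist":[0,0,0],"jaw":0},{"delta_pos":[0,-0.002,-0.3],"twist":[0,0,0],"jaw":0},{"delta_pos":[0,-0.002,-0.4],"twist":[0,0,0],"jaw":0},{"delta_pos":[0,-0.002,-0.468],"twist":[0,0,0],"jaw":0},{"delta_pos":[0,-0.002,-0.468],"twist":[0,0,0],"jaw":0},{"delta_pos":[0,-0.002,-0.468],"twist":[0,0,0],"jaw":-1},{"delta_pos":[0,-0.002,-0.468],"twist":[0,0,0],"jaw":-1},{"delta_pos":[0,-0.002,-0.468],"twist":[0,0,0],"jaw":-1},{"delta_pos":[0,-0.002,-0.468],"twist":[0,0,0],"jaw":-1},{"delta_pos":[0,-0.002,-0.468],"twist":[0,0,0],"jaw":-1},{"delta_pos":[0,-0.002,-0.468],"twist":[0,0,0],"jaw":-1},{"delta_pos":[0,-0.002,-0.468],"twist":[0,0,0],"jaw":-1}]' 25
python3 -m inch '[{"delta_pos":[0,0,0.15],"twist":[0,0,0],"jaw":-1},{"delta_pos":[0,0,0.3],"twist":[0,0,0],"jaw":-1},{"delta_pos":[0,0,0.5],"twist":[0,0,0],"jaw":-1},{"delta_pos":[0,0,0.7],"twist":[0,0,0],"jaw":-1},{"delta_pos":[0,0,0.9],"twist":[0,0,0],"jaw":-1},{"delta_pos":[0,-0.2,0.9],"twist":[0,0,0],"jaw":-1},{"delta_pos":[0,-0.4,0.9],"twist":[0,0,0],"jaw":-1},{"delta_pos":[0,-0.6,0.9],"twist":[0,0,0],"jaw":-1},{"delta_pos":[0,-0.8,0.9],"twist":[0,0,0],"jaw":-1},{"delta_pos":[0,-1,0.9],"twist":[0,0,0],"jaw":-1},{"delta_pos":[0,-1,0.9],"twist":[0,0,0],"jaw":-1},{"delta_pos":[0,-1,0.9],"twist":[0,0,0],"jaw":-1}]'
python3 -c "
from h import *
goto(.548,-.112,.186,83.3)"
```

```text
time_s: 15.25
tcp_pos: [0.4217, 0.2585, 0.2357]
tool_rot: [0.001, 0.059, 0.998, 0.0]
wrist_force: [-0.0, -0.2, 4.5]
finger_gap: 0.0151
finger_force: 25.0
time_s: 16.25
tcp_pos: [0.421, 0.0564, 0.4149]
tool_rot: [-0.0, 0.061, 0.998, 0.0]
wrist_force: [-0.6, -0.2, 0.1]
finger_gap: 0.0153
finger_force: 25.0
[ 0.635 -0.842 -0.324] ('twist z', np.float64(0.0017), np.float64(1.0017)) | cur tooly 82.99 tool z [-2.e-04  3.e-04 -1.e+00] j [ 0.52  0.03 -0.43 -0.   -1.11 -2.21] gap 15.3 F [-0.6 -0.2  0.1] t 16.2
```

```bash

python3 -m inch '[{"delta_pos":[0.15,-0.15,0],"twist":[0,0,0],"jaw":-1},{"delta_pos":[0.3,-0.3,0],"twist":[0,0,0],"jaw":-1},{"delta_pos":[0.45,-0.45,0],"twist":[0,0,0],"jaw":-1},{"delta_pos":[0.6,-0.6,0],"twist":[0,0,0],"jaw":-1},{"delta_pos":[0.635,-0.75,-0.1],"twist":[0,0,0],"jaw":-1},{"delta_pos":[0.635,-0.842,-0.2],"twist":[0,0,0],"jaw":-1},{"delta_pos":[0.635,-0.842,-0.32],"twist":[0,0,0],"jaw":-1},{"delta_pos":[0.635,-0.842,-0.32],"twist":[0,0,0],"jaw":-1},{"delta_pos":[0.635,-0.842,-0.32],"twist":[0,0,0],"jaw":-1},{"delta_pos":[0.635,-0.842,-0.32],"twist":[0,0,0],"jaw":-1},{"delta_pos":[0.635,-0.842,-0.32],"twist":[0,0,0],"jaw":-1}]'
python3 - <<'E'
from h import *
np.set_printoptions(precision=4,suppress=True)
c=grab('wrist');P=cloud(c)
m=(P[...,2]>.043)&(P[...,2]<.053)
for k in blobs(m,200):
    r=rectw(c,k,.048)
    if r[1][0]<40 or r[1][1]<40: continue
    print('tab',k.reshape(-1,2).mean(0),r)
    mm=np.zeros(m.shape,np.uint8);cv2.drawContours(mm,[k],-1,1,-1)
    for q in blobs((mm>0)&~m,15): print('  hole',rectw(c,q,.048))
goto(.548,-.112,.0747,83.3)
E
```

```text
time_s: 17.17
tcp_pos: [0.5492, -0.109, 0.3528]
tool_rot: [0.002, 0.058, 0.998, 0.0]
wrist_force: [-0.2, -0.2, -0.1]
finger_gap: 0.0152
finger_force: 25.0
tab [483.4436 216.4125] ((579.4121704101562, 62.05175018310547), (47.39670944213867, 45.266597747802734), 79.7972183227539)
tab [270.5583 203.6699] ((548.2998657226562, -113.83522033691406), (44.045249938964844, 45.21965026855469), 79.95667266845703)
  hole ((547.824951171875, -113.65525817871094), (10.129779815673828, 10.726936340332031), 39.08047866821289)
[-0.005 -0.014 -0.571] ('twist z', np.float64(-0.0002), np.float64(0.9998)) | cur tooly 83.33 tool z [ 0.0036  0.     -1.    ] j [ 0.09  0.32 -0.23  0.   -1.02 -1.78] gap 15.5 F [ 0.3 -0.5 -0.4] t 17.2
```

```bash

python3 -m inch '[{"delta_pos":[-0.004,-0.021,-0.1],"twist":[0,0,0],"jaw":-1},{"delta_pos":[-0.004,-0.021,-0.2],"twist":[0,0,0],"jaw":-1},{"delta_pos":[-0.004,-0.021,-0.28],"twist":[0,0,0],"jaw":-1},{"delta_pos":[-0.004,-0.021,-0.32],"twist":[0,0,0],"jaw":-1},{"delta_pos":[-0.004,-0.021,-0.32],"twist":[0,0,0],"jaw":-1},{"delta_pos":[-0.004,-0.021,-0.34],"twist":[0,0,0],"jaw":-1},{"delta_pos":[-0.004,-0.021,-0.36],"twist":[0,0,0],"jaw":-1},{"delta_pos":[-0.004,-0.021,-0.38],"twist":[0,0,0],"jaw":-1},{"delta_pos":[-0.004,-0.021,-0.4],"twist":[0,0,0],"jaw":-1},{"delta_pos":[-0.004,-0.021,-0.41],"twist":[0,0,0],"jaw":-1},{"delta_pos":[-0.004,-0.021,-0.41],"twist":[0,0,0],"jaw":-1}]'
```

```text
time_s: 18.13
tcp_pos: [0.5475, -0.1144, 0.2685]
tool_rot: [-0.0, 0.059, 0.998, -0.0]
wrist_force: [-0.5, 0.4, -0.1]
finger_gap: 0.0153
finger_force: 25.0
```

```bash

python3 -m inch '[{"delta_pos":[0,0,-0.03],"twist":[0,0,0],"jaw":-1},{"delta_pos":[0,0,-0.06],"twist":[0,0,0],"jaw":-1},{"delta_pos":[0,0,-0.09],"twist":[0,0,0],"jaw":-1},{"delta_pos":[0,0,-0.12],"twist":[0,0,0],"jaw":-1},{"delta_pos":[0,0,-0.14],"twist":[0,0,0],"jaw":-1},{"delta_pos":[0,0,-0.155],"twist":[0,0,0],"jaw":-1},{"delta_pos":[0,0,-0.165],"twist":[0,0,0],"jaw":-1},{"delta_pos":[0,0,-0.165],"twist":[0,0,0],"jaw":-1}]'
```

```text
time_s: 18.8
tcp_pos: [0.5479, -0.1142, 0.2386]
tool_rot: [0.0, 0.058, 0.998, -0.001]
wrist_force: [-5.1, 1.8, 15.7]
finger_gap: 0.0148
finger_force: 25.0
```

```bash

python3 -m inch '[{"delta_pos":[0,0,0],"twist":[0,0,0],"jaw":0},{"delta_pos":[0,0,0],"twist":[0,0,0],"jaw":0},{"delta_pos":[0,0,0],"twist":[0,0,0],"jaw":0},{"delta_pos":[0,0,0.1],"twist":[0,0,0],"jaw":0},{"delta_pos":[0,0,0.2],"twist":[0,0,0],"jaw":0},{"delta_pos":[0,0,0.4],"twist":[0,0,0],"jaw":0},{"delta_pos":[0,0,0.6],"twist":[0,0,0],"jaw":0.8},{"delta_pos":[0,0,0.8],"twist":[0,0,0],"jaw":0.8},{"delta_pos":[0,0,0.8],"twist":[0,0,0],"jaw":0.8},{"delta_pos":[0,0,0.8],"twist":[0,0,0],"jaw":0.8}]'
python3 home.py; python3 -c "
from h import *
s=state();print(s['joints'],s['tcp_pos'],s['tool_rot'])
T=grab('top');H=hsv(T);m=((H[...,0]>168)|(H[...,0]<8))&(H[...,1]>90)&(H[...,2]>60);m=cv2.morphologyEx(m.astype(np.uint8),cv2.MORPH_CLOSE,np.ones((7,7)))
for k in blobs(m,80):print(rectw(T,k,.012))"
python3 -m inch '[{"delta_pos":[0,-0.3,0],"twist":[0,0.04,0],"jaw":0.8},{"delta_pos":[0,-0.5,0],"twist":[0,0.08,0],"jaw":0.8},{"delta_pos":[0,-0.6,0],"twist":[0,0.12,0],"jaw":0.8},{"delta_pos":[0,-0.6,0],"twist":[0,0.15,0],"jaw":0.8},{"delta_pos":[0,-0.6,0],"twist":[0,0.15,0],"jaw":0.8},{"delta_pos":[0,-0.6,0],"twist":[0,0.15,0],"jaw":0.8}]'
python3 -c "
from h import *
s=state();print(s['joints'],s['tcp_pos'],s['tool_rot'])"
```

```text
time_s: 19.63
tcp_pos: [0.548, -0.1144, 0.3985]
tool_rot: [0.003, 0.059, 0.998, 0.0]
wrist_force: [-0.5, 0.1, -0.2]
finger_gap: 0.0628
finger_force: 0.0
red [472.9474 207.75  ] top z 0.08033632696674761 [0.5793 0.0613 0.0799]
red [276.1034 195.3793] top z 0.08066971249204369 [ 0.5465 -0.1144  0.0802]
[ 8.37437936e-02  2.79608205e-01 -1.69295081e-01 -6.71149701e-04
 -1.12071305e+00 -1.77294423e+00] [ 0.54749216 -0.11433004  0.39615101] [5.40920963e-04 5.93130196e-02 9.98239213e-01 3.83209160e-04]
((219.0153045654297, 650.5914306640625), (29.00223731994629, 40.39130783081055), 11.487316131591797)
((448.67327880859375, -351.280517578125), (78.4430923461914, 46.12392807006836), 20.20825958251953)
((555.2642211914062, -353.59033203125), (78.36168670654297, 46.122371673583984), 8.034340858459473)
time_s: 20.23
tcp_pos: [0.548, -0.2345, 0.3931]
tool_rot: [-0.234, 0.058, 0.97, -0.013]
wrist_force: [-1.0, 0.7, -0.1]
finger_gap: 0.0781
finger_force: 0.0
[-0.12169183  0.44168898  0.01273618  0.05411114 -1.61241593 -1.57870162] [ 0.54797391 -0.23453491  0.39312173] [-0.23416845  0.05775057  0.97038878 -0.01325255]
```

Both pins are home: head tops at 80 mm, centred on their holes. Now I fit the arm's kinematics to the logged poses and check which lean angles suit picking and standing the plates.

```bash
cat > kin.py <<'E'
from h import *
from scipy.optimize import least_squares
lo=np.array([-3.14,-1.21,-1.07,-3.16,-2.99,-3.1]);hi=np.array([3.14,2.06,1.41,2.05,-.16,3.1])
def E(a,t): return R.from_rotvec(np.array({'x':[1,0,0],'y':[0,1,0],'z':[0,0,1]}[a])*t)
def fk(p,j,s4=1,s6=1):
    H,a1,L1,L2,a3,df,lat=p
    A=E('z',j[0]);B=A*E('y',j[1]);C=B*E('y',-j[2]);D=C*E('x',s4*j[3])*E('y',-j[4])
    x=A.apply([a1,-lat,H])+B.apply([0,0,L1])+C.apply([L2,0,a3])+D.apply([df,0,0])
    return x,D*E('x',s6*j[5])
data=[([1.47357,.38554,.00662,-.0005,-1.19402,-.25856],[.21762,.58566,.40366]),([.08374,.27961,-.1693,-.0007,-1.1207,-1.77294],[.54749,-.11433,.39615]),([-.12169,.44169,.01274,.05411,-1.61242,-1.5787],[.54797,-.23453,.39312]),
([.91,.19,-.16,0,-1.23,-2.59],[.4341,.2981,.4502]),([.39,.45,-.28,0,-.84,-2.07],[.5793,.0626,.264]),([.96,.44,-.4,0,-.72,-2.65],[.4298,.3366,.2296]),([1.0,.25,-.46,0,-.86,-1.12],[.3818,.3021,.3086]),([.52,.03,-.43,0,-1.11,-2.21],[.421,.0564,.4149])]
g=np.array([.4,0,.42,.42,.03,.1,.16])
w=[1,1,1]+[.3]*5
P=least_squares(lambda p:np.r_[np.concatenate([k*(fk(p,j)[0]-x) for k,(j,x) in zip(w,data)]),.002*(p-g)],g).x
q3=Rq(np.array([-.23417,.05775,.97039,-.01325])).as_matrix();q2=Rq(np.array([.00054,.05931,.99824,.00038])).as_matrix()
best=min(((np.abs(fk(P,data[2][0],a,b)[1].as_matrix()[:,0]-q3[:,2]).sum(),a,b) for a in(1,-1) for b in (1,)))
s4=best[1]
# flange->tool fixed rotation, s6
M=min(((np.abs((fk(P,data[1][0],s4,b)[1].inv()*R.from_matrix(q2)).as_matrix()-(fk(P,data[0][0],s4,b)[1].inv()*Rq([.0011,.9842,-.17705,-.00016])).as_matrix()).sum(),b) for b in(1,-1)));s6=M[1]
F=fk(P,data[1][0],s4,s6)[1].inv()*R.from_matrix(q2)
def ik(pos,Rt,j0):
    def f(j):
        x,r=fk(P,j,s4,s6);return np.r_[(x-pos)*5,((r*F).inv()*Rt).as_rotvec()]
    o=least_squares(f,np.clip(j0,lo+.01,hi-.01),bounds=(lo,hi));return o.x,np.abs(f(o.x)).max()
def tool(axisdeg,lean,sx):
    """closing axis perpendicular to horizontal dir axisdeg; lean>0: tool z points along +dir (rad) ; sx=+1 tool x roughly along +dir"""
    d=np.array([np.cos(np.radians(axisdeg)),np.sin(np.radians(axisdeg)),0]);u=np.array([0,0,1.])
    z=np.sin(lean)*d-np.cos(lean)*u;x=sx*(np.cos(lean)*d+np.sin(lean)*u);return R.from_matrix(np.c_[x,np.cross(z,x),z])
E
python3 - <<'E'
from kin import *
np.set_printoptions(precision=3,suppress=True)
print(P,best,M,[np.round(1000*np.abs(fk(P,j,s4,s6)[0]-x).max(),1) for j,x in data])
def rep(n,gp,ax,lean,sx):
    Rt=tool(ax,lean,sx);pos=np.array(gp)-Rt.as_matrix()[:,2]*.164
    res=[]
    for j4 in(0,-1.5,1.5,-3):
      for j6 in (-2,0,2):
        j,e=ik(pos,Rt,np.array([np.arctan2(gp[1],gp[0])+.28,.5,-.1,j4,-1.2,j6]));res.append((round(e,4),tuple(np.round(j,2))))
    res=sorted(set(res))[:3];print(n,ax,round(lean,2),sx,res)
for nm,c,ax in(("A",(.449,-.351),20.2),("B",(.556,-.354),8),("C",(.58,-.232),-7.5)):
  d=np.array([np.cos(np.radians(ax)),np.sin(np.radians(ax))])
  for L in(.5,.785):
    g=np.array(c)-.028*d;rep(nm+" out",[*g,.014],ax,L,1)
    g=np.array(c)+.028*d;rep(nm+" in",[*g,.014],ax,-L,-1)
X=np.array([.985,-.172])
for xs in(-.032,0,.032,.064):
  g=np.array([.5645,-.0245])+xs*X
  for L in(.785,1.07): rep(f"place {xs} in",[*g,.078],-9.9,-L,1)
  for L in(.785,): rep(f"place {xs} out",[*g,.078],-9.9,L,-1)
E
```

```text
[ 0.161 -0.006  0.556  0.429  0.005  0.115  0.163] (np.float64(5.757594782301867e-06), -1, 1) (np.float64(0.000230983595596701), -1) [np.float64(3.6), np.float64(3.6), np.float64(5.9), np.float64(3.5), np.float64(1.2), np.float64(3.6), np.float64(4.5), np.float64(5.2)]
A out 20.2 0.5 1 [(np.float64(0.0), (np.float64(-0.61), np.float64(0.54), np.float64(-0.57), np.float64(-1.2), np.float64(-0.44), np.float64(-2.65))), (np.float64(0.1594), (np.float64(-0.58), np.float64(0.51), np.float64(-0.53), np.float64(-0.73), np.float64(-0.42), np.float64(3.1)))]
A in 20.2 -0.5 -1 [(np.float64(0.0), (np.float64(-0.21), np.float64(0.72), np.float64(-0.13), np.float64(0.28), np.float64(-1.17), np.float64(-1.18))), (np.float64(0.7645), (np.float64(-0.35), np.float64(0.67), np.float64(-0.47), np.float64(-3.16), np.float64(-0.16), np.float64(-3.1))), (np.float64(0.8287), (np.float64(-0.2), np.float64(0.67), np.float64(-0.52), np.float64(2.05), np.float64(-0.16), np.float64(3.1)))]
A out 20.2 0.79 1 [(np.float64(0.0), (np.float64(-0.72), np.float64(0.62), np.float64(-0.62), np.float64(-1.7), np.float64(
[... 8104 characters left out ...]
)), (np.float64(0.5788), (np.float64(0.1), np.float64(1.49), np.float64(1.41), np.float64(1.61), np.float64(-2.99), np.float64(-3.1))), (np.float64(1.54), (np.float64(0.15), np.float64(0.81), np.float64(-0.26), np.float64(-1.96), np.float64(-0.16), np.float64(-3.1)))]
place 0.064 out -9.9 0.79 -1 [(np.float64(0.0347), (np.float64(0.39), np.float64(0.42), np.float64(-0.72), np.float64(2.05), np.float64(-0.46), np.float64(2.18))), (np.float64(0.2734), (np.float64(0.33), np.float64(0.39), np.float64(-0.62), np.float64(1.15), np.float64(-0.25), np.float64(-3.1))), (np.float64(0.2836), (np.float64(0.26), np.float64(0.43), np.float64(-0.7), np.float64(-3.16), np.float64(-0.31), np.float64(1.27)))]
```

```bash
cat >> kin.py <<'E'
def plan(gp,Rt,back=0.):
    """deltas (move units) from measured pose to grasp point gp with tool rotation Rt, standing off `back` m along the tool axis"""
    s=state();Rc=Rq(s["tool_rot"]);z=Rt.as_matrix()[:,2];pos=np.array(gp)-z*(.164+back)
    j,e=ik(pos,Rt,s["joints"])
    print("dpos",np.round((pos-s["tcp_pos"])/.2,3),"twist",np.round((Rt*Rc.inv()).as_rotvec()/np.pi,4),"axis z",np.round(z,3),"ik",np.round(j,2),round(e,3),"gap",round(s["finger_gap"]*1e3,1),"t",round(s["time_s"],1))
def plates(n="top",off=(-.0007,-.0025)):
    T=grab(n);H=hsv(T);m=((H[...,0]>168)|(H[...,0]<8))&(H[...,1]>90)&(H[...,2]>60);m=cv2.morphologyEx(m.astype(np.uint8),cv2.MORPH_CLOSE,np.ones((7,7)))
    for k in blobs(m,80):
        r=rectw(T,k,.012);a=r[2] if r[1][0]>r[1][1] else r[2]-90
        if min(r[1])>38 or n=="wrist": print("plate",np.round(np.array(r[0])/1e3+off,4),"heading",round(a,1),"size",np.round(r[1]))
E
python3 - <<'E'
from kin import *
plates()
c=grab('scene');H=hsv(c);T=grab('top');P=cloud(T)
m=(P[...,2]>.06)&(P[...,2]<.1)&(P[...,0]>.6)&(P[...,1]<-.1)&(P[...,1]>-.35)
for k in blobs(m,20): print('cup',rectw(T,k,.085))
Rt=tool(20.2,-np.pi/4,-1);d=np.array([np.cos(np.radians(20.2)),np.sin(np.radians(20.2)),0])
g=np.array([.448,-.3535,.0215])+.034*d
plan(g,Rt,.08);plan(g,Rt)
E
```

```text
plate [ 0.4484 -0.3536] heading 20.1 size [79. 46.]
cup ((695.68408203125, -194.8671112060547), (46.394081115722656, 10.22623062133789), 84.5777359008789)
dpos [ 0.471 -0.244 -1.009] twist [0.0042 0.1035 0.1414] axis z [-0.664 -0.244 -0.707] ik [-0.12  0.83  0.16  0.33 -1.63 -1.2 ] 0.0 gap 78.0 t 20.4
dpos [ 0.206 -0.341 -1.292] twist [0.0042 0.1035 0.1414] axis z [-0.664 -0.244 -0.707] ik [-0.16  0.84  0.01  0.36 -1.46 -1.23] 0.0 gap 78.0 t 20.4
```

```bash

python3 -m inch '[{"delta_pos":[0.1,-0.05,-0.1],"twist":[0.001,0.026,0.035],"jaw":0.8},{"delta_pos":[0.2,-0.1,-0.25],"twist":[0.002,0.052,0.07],"jaw":0.8},{"delta_pos":[0.3,-0.15,-0.4],"twist":[0.003,0.078,0.105],"jaw":0.8},{"delta_pos":[0.4,-0.2,-0.55],"twist":[0.0042,0.1035,0.1414],"jaw":0.8},{"delta_pos":[0.47,-0.244,-0.7],"twist":[0.0042,0.1035,0.1414],"jaw":0.8},{"delta_pos":[0.47,-0.244,-0.85],"twist":[0.0042,0.1035,0.1414],"jaw":0.8},{"delta_pos":[0.47,-0.244,-1],"twist":[0.0042,0.1035,0.1414],"jaw":0.8},{"delta_pos":[0.47,-0.244,-1],"twist":[0.0042,0.1035,0.1414],"jaw":0.8},{"delta_pos":[0.47,-0.244,-1],"twist":[0.0042,0.1035,0.1414],"jaw":0.8},{"delta_pos":[0.47,-0.244,-1],"twist":[0.0042,0.1035,0.1414],"jaw":0.8}]'
python3 - <<'E'
from kin import *
c=grab('wrist');cv2.imwrite('pics/w3.png',c['bgr'])
plates('wrist',(0,0))
Rt=tool(20.2,-np.pi/4,-1);d=np.array([np.cos(np.radians(20.2)),np.sin(np.radians(20.2)),0])
g=np.array([.448,-.3535,.0215])+.034*d
plan(g,Rt)
E
```

```text
time_s: 21.22
tcp_pos: [0.6425, -0.2826, 0.1986]
tool_rot: [-0.376, -0.162, 0.91, -0.068]
wrist_force: [0.3, 0.5, 0.3]
finger_gap: 0.0783
finger_force: 0.0
plate [ 0.5607 -0.3554] heading -69.7 size [29. 54.]
plate [ 0.5226 -0.3603] heading -81.3 size [12. 46.]
plate [ 0.4507 -0.3536] heading 20.5 size [82. 47.]
dpos [-0.269 -0.094 -0.309] twist [0.0008 0.0013 0.0001] axis z [-0.664 -0.244 -0.707] ik [-0.16  0.84  0.01  0.36 -1.46 -1.23] 0.0 gap 78.3 t 21.3
```

View pics/w3.png

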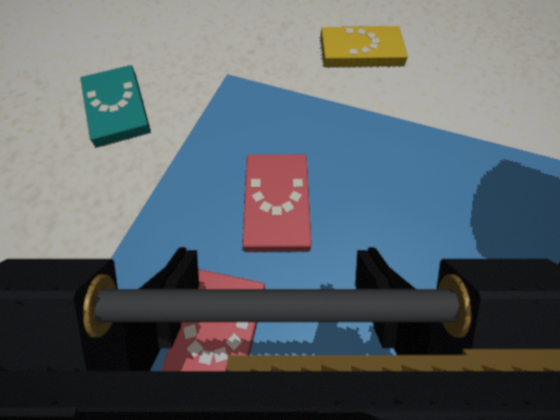

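```bash

python3 -m inch '[{"delta_pos":[-0.08,-0.029,-0.09],"twist":[0,0.001,0],"jaw":0.8},{"delta_pos":[-0.16,-0.058,-0.18],"twist":[0,0.001,0],"jaw":0.8},{"delta_pos":[-0.22,-0.079,-0.25],"twist":[0,0.001,0],"jaw":0.8},{"delta_pos":[-0.265,-0.093,-0.307],"twist":[0,0.001,0],"jaw":0.8},{"delta_pos":[-0.265,-0.093,-0.307],"twist":[0,0.001,0],"jaw":0.8},{"delta_pos":[-0.265,-0.093,-0.307],"twist":[0,0.001,0],"jaw":-0.1},{"delta_pos":[-0.265,-0.093,-0.307],"twist":[0,0.001,0],"jaw":-0.1},{"delta_pos":[-0.265,-0.093,-0.307],"twist":[0,0.001,0],"jaw":-0.1},{"delta_pos":[-0.265,-0.093,-0.307],"twist":[0,0.001,0],"jaw":-0.1},{"delta_pos":[-0.265,-0.093,-0.307],"twist":[0,0.001,0],"jaw":-0.1},{"delta_pos":[-0.265,-0.093,-0.307],"twist":[0,0.001,0],"jaw":-0.1},{"delta_pos":[-0.265,-0.093,-0.307],"twist":[0,0.001,0],"jaw":-0.1}]' 40
python3 - <<'E'
from kin import *
Rt=tool(20.2,-np.pi/4,-1);d=np.array([np.cos(np.radians(20.2)),np.sin(np.radians(20.2)),0])
plan(np.array([.449,-.3535,.0215])+.034*d,Rt)
E
```

```text
time_s: 22.32
tcp_pos: [0.5891, -0.3017, 0.1355]
tool_rot: [-0.379, -0.161, 0.909, -0.068]
wrist_force: [1.9, 0.8, 6.1]
finger_gap: 0.0478
finger_force: 41.2
dpos [0.003 0.    0.01 ] twist [ 0.0007 -0.0014  0.0002] axis z [-0.664 -0.244 -0.707] ik [-0.16  0.84  0.01  0.36 -1.46 -1.23] 0.0 gap 47.8 t 22.3
```

```bash

python3 -m inch '[{"delta_pos":[0,0,0.05],"twist":[0,0,0],"jaw":-0.1},{"delta_pos":[0,0,0.15],"twist":[0,0,0],"jaw":-0.1},{"delta_pos":[0,0,0.3],"twist":[0,0,0],"jaw":-0.1},{"delta_pos":[0,0,0.45],"twist":[0,0,0],"jaw":-0.1},{"delta_pos":[0,0,0.6],"twist":[0,0,0],"jaw":-0.1},{"delta_pos":[0,0,0.75],"twist":[0,0,0],"jaw":-0.1},{"delta_pos":[0,0,0.9],"twist":[0,0,0],"jaw":-0.1},{"delta_pos":[0,0,1],"twist":[0,0,0],"jaw":-0.1},{"delta_pos":[0,0,1],"twist":[0,0,0],"jaw":-0.1}]'
python3 -m inch '[{"delta_pos":[0,0,0],"twist":[0.026,0.0095,0.0278],"jaw":-0.1},{"delta_pos":[0,0,0],"twist":[0.052,0.019,0.0556],"jaw":-0.1},{"delta_pos":[0,0,0],"twist":[0.078,0.0285,0.0834],"jaw":-0.1},{"delta_pos":[0,0,0],"twist":[0.104,0.038,0.111],"jaw":-0.1},{"delta_pos":[0,0,0],"twist":[0.13,0.0475,0.139],"jaw":-0.1},{"delta_pos":[0,0,0],"twist":[0.156,0.057,0.167],"jaw":-0.1},{"delta_pos":[0,0,0],"twist":[0.182,0.0665,0.195],"jaw":-0.1},{"delta_pos":[0,0,0],"twist":[0.208,0.076,0.222],"jaw":-0.1},{"delta_pos":[0,0,0],"twist":[0.234,0.0855,0.25],"jaw":-0.1},{"delta_pos":[0,0,0],"twist":[0.26,0.095,0.278],"jaw":-0.1},{"delta_pos":[0,0,0],"twist":[0.286,0.1045,0.306],"jaw":-0.1},{"delta_pos":[0,0,0],"twist":[0.3136,0.1152,0.334],"jaw":-0.1}]'
cat > place.py <<'E'
from kin import *
import sys
# usage: slot x (m), height above seat, off along plate x (m, grasp from centre), off along plate normal, [yaw trim deg]
xs,h,ax,an=map(float,sys.argv[1:5])
rc=np.array([.5637,-.0251]);th=-10.05
D=np.array([np.cos(np.radians(th)),np.sin(np.radians(th))])
g=np.r_[rc+(xs+an)*D,.048+ax+h]
plan(g,tool(th,-np.pi/4,1))
E
python3 place.py -.032 .07 .0335 .0135
```

```text
time_s: 23.07
tcp_pos: [0.5892, -0.3019, 0.3401]
tool_rot: [-0.375, -0.161, 0.91, -0.069]
wrist_force: [0.2, 0.0, 1.0]
finger_gap: 0.0475
finger_force: 39.9
time_s: 24.07
tcp_pos: [0.5884, -0.3017, 0.3333]
tool_rot: [0.324, 0.735, -0.559, -0.205]
wrist_force: [-0.6, 0.2, -0.3]
finger_gap: 0.0473
finger_force: 40.0
dpos [ 0.356  1.298 -0.329] twist [0.3559 0.032  0.2226] axis z [-0.696  0.123 -0.707] ik [ 0.15  0.72  0.14 -0.23 -1.75  1.3 ] 0.0 gap 47.3 t 24.1
```

```bash

python3 -m inch '[{"delta_pos":[0.02,0.08,0],"twist":[0.03,0.0027,0.0186],"jaw":-0.1},{"delta_pos":[0.04,0.16,0],"twist":[0.06,0.0053,0.037],"jaw":-0.1},{"delta_pos":[0.06,0.24,0],"twist":[0.09,0.008,0.0557],"jaw":-0.1},{"delta_pos":[0.08,0.32,0],"twist":[0.12,0.0107,0.074],"jaw":-0.1},{"delta_pos":[0.1,0.4,0],"twist":[0.15,0.0133,0.093],"jaw":-0.1},{"delta_pos":[0.12,0.48,0],"twist":[0.18,0.016,0.111],"jaw":-0.1},{"delta_pos":[0.14,0.56,0],"twist":[0.21,0.0187,0.13],"jaw":-0.1},{"delta_pos":[0.16,0.64,0],"twist":[0.24,0.0213,0.148],"jaw":-0.1},{"delta_pos":[0.18,0.72,0],"twist":[0.27,0.024,0.167],"jaw":-0.1},{"delta_pos":[0.2,0.8,0],"twist":[0.3,0.0267,0.186],"jaw":-0.1},{"delta_pos":[0.22,0.88,0],"twist":[0.33,0.0293,0.204],"jaw":-0.1},{"delta_pos":[0.23,0.9,0],"twist":[0.356,0.032,0.2226],"jaw":-0.1}]'
python3 place.py -.032 .07 .0335 .0135
```

```text
time_s: 25.07
tcp_pos: [0.6351, -0.1195, 0.3335]
tool_rot: [-0.034, 0.92, -0.081, -0.381]
wrist_force: [-0.6, 0.3, -0.8]
finger_gap: 0.0475
finger_force: 40.0
dpos [ 0.123  0.387 -0.33 ] twist [-0.0005  0.0001  0.0003] axis z [-0.696  0.123 -0.707] ik [ 0.15  0.72  0.14 -0.23 -1.75  1.3 ] 0.0 gap 47.5 t 25.1
```

```bash

python3 -m inch '[{"delta_pos":[0.06,0.18,0],"twist":[0,0,0],"jaw":-0.1},{"delta_pos":[0.123,0.387,-0.1],"twist":[0,0,0],"jaw":-0.1},{"delta_pos":[0.123,0.387,-0.2],"twist":[0,0,0],"jaw":-0.1},{"delta_pos":[0.123,0.387,-0.33],"twist":[0,0,0],"jaw":-0.1},{"delta_pos":[0.123,0.387,-0.33],"twist":[0,0,0],"jaw":-0.1},{"delta_pos":[0.123,0.387,-0.33],"twist":[0,0,0],"jaw":-0.1},{"delta_pos":[0.123,0.387,-0.33],"twist":[0,0,0],"jaw":-0.1}]'
python3 place.py -.032 .03 .0335 .0135
cat > chk.py <<'E'
from kin import *
np.set_printoptions(precision=4,suppress=True)
th=np.radians(-10.05);rc=np.array([.5637,-.0251]);Rr=np.array([[np.cos(th),np.sin(th)],[-np.sin(th),np.cos(th)]])
for n,off in (("top",(-.0007,-.0025)),("scene",(-.0037,.0005))):
    c=grab(n);H=hsv(c);P=cloud(c);m=((H[...,0]>168)|(H[...,0]<8))&(H[...,1]>90)&(H[...,2]>50)&(P[...,2]>.03)&(P[...,2]<.2)
    Q=P[m].copy();Q[:,:2]=(Q[:,:2]+off-rc)@Rr.T
    Q=Q[(abs(Q[:,0])<.1)&(abs(Q[:,1])<.06)]
    print(n,len(Q))
    if len(Q)<10: continue
    for x in np.arange(-.064,.07,.032):
        q=Q[abs(Q[:,0]-x)<.016]
        if len(q)>8:
            f=np.polyfit(q[:,2],q[:,0],1);print(' slot',round(x,3),'n',len(q),'med',np.median(q,axis=0),'y',np.percentile(q[:,1],[2,98]),'z',np.percentile(q[:,2],[2,98]),'x',np.percentile(q[:,0],[2,98]),'dx/dz',f[0])
    if n=="scene":
        cv2.imwrite('pics/sc%d.png'%int(state()['time_s']*10),cv2.resize(c['bgr'][140:320,200:400],None,fx=3,fy=3))
E
python3 chk.py; ls pics
```

```text
time_s: 25.65
tcp_pos: [0.6595, -0.0448, 0.2693]
tool_rot: [-0.032, 0.92, -0.084, -0.38]
wrist_force: [0.5, 0.0, -0.7]
finger_gap: 0.0474
finger_force: 40.0
dpos [ 0.001  0.014 -0.209] twist [0.0017 0.0003 0.0017] axis z [-0.696  0.123 -0.707] ik [ 0.15  0.76  0.12 -0.23 -1.68  1.31] 0.0 gap 47.4 t 25.6
top 63
 slot -0.032 n 63 med [-0.0338 -0.0047  0.1603] y [-0.0278  0.018 ] z [0.1529 0.1658] x [-0.0397 -0.0276] dx/dz -0.22529320417715668
scene 45
 slot -0.032 n 45 med [-0.0315 -0.0057  0.1533] y [-0.0238  0.0136] z [0.1459 0.1631] x [-0.0406 -0.0285] dx/dz -0.5714207868899236
sc257.png
scene0.png
top0.png
top1.png
w0.png
w1.png
w2.png
w3.png
```

View pics/sc257.png

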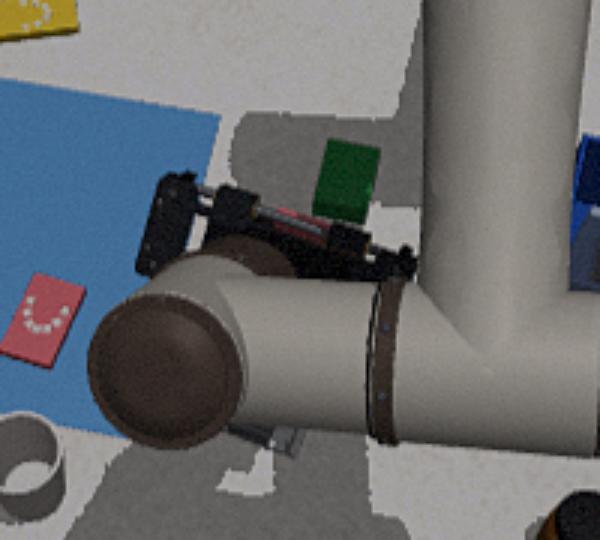

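```bash

python3 -m inch '[{"delta_pos":[0.004,0.013,-0.05],"twist":[0.0015,0,0.0015],"jaw":-0.1},{"delta_pos":[0.004,0.013,-0.1],"twist":[0.0015,0,0.0015],"jaw":-0.1},{"delta_pos":[0.004,0.013,-0.15],"twist":[0.0015,0,0.0015],"jaw":-0.1},{"delta_pos":[0.004,0.013,-0.19],"twist":[0.0015,0,0.0015],"jaw":-0.1},{"delta_pos":[0.004,0.013,-0.21],"twist":[0.0015,0,0.0015],"jaw":-0.1},{"delta_pos":[0.004,0.013,-0.23],"twist":[0.0015,0,0.0015],"jaw":-0.1},{"delta_pos":[0.004,0.013,-0.25],"twist":[0.0015,0,0.0015],"jaw":-0.1},{"delta_pos":[0.004,0.013,-0.25],"twist":[0.0015,0,0.0015],"jaw":-0.1},{"delta_pos":[0.004,0.013,-0.25],"twist":[0.0015,0,0.0015],"jaw":-0.1}]'
python3 place.py -.032 .0 .0335 .0135; python3 chk.py
```

```text
time_s: 26.5
tcp_pos: [0.6601, -0.0418, 0.2185]
tool_rot: [-0.033, 0.92, -0.081, -0.381]
wrist_force: [0.3, -0.4, -0.3]
finger_gap: 0.0478
finger_force: 40.0
dpos [-0.002 -0.002 -0.105] twist [0.0001 0.     0.0001] axis z [-0.696  0.123 -0.707] ik [ 0.15  0.8   0.1  -0.23 -1.63  1.33] 0.0 gap 47.8 t 26.5
top 56
 slot -0.032 n 56 med [-0.0335 -0.0025  0.1095] y [-0.0243  0.0209] z [0.1001 0.115 ] x [-0.0392 -0.0279] dx/dz 0.03928050963387821
scene 72
 slot -0.032 n 65 med [-0.0353 -0.0007  0.1083] y [-0.0215  0.0179] z [0.0899 0.1116] x [-0.041  -0.0293] dx/dz -0.40740743842354726
```

```bash

python3 -m inch '[{"delta_pos":[0.004,-0.002,-0.02],"twist":[0,0,0],"jaw":-0.1},{"delta_pos":[0.004,-0.002,-0.04],"twist":[0,0,0],"jaw":-0.1},{"delta_pos":[0.004,-0.002,-0.06],"twist":[0,0,0],"jaw":-0.1},{"delta_pos":[0.004,-0.002,-0.075],"twist":[0,0,0],"jaw":-0.1},{"delta_pos":[0.004,-0.002,-0.09],"twist":[0,0,0],"jaw":-0.1},{"delta_pos":[0.004,-0.002,-0.1],"twist":[0,0,0],"jaw":-0.1},{"delta_pos":[0.004,-0.002,-0.1],"twist":[0,0,0],"jaw":-0.1}]'
python3 place.py -.032 .0 .0335 .0135
```

```text
time_s: 27.18
tcp_pos: [0.6609, -0.0422, 0.1979]
tool_rot: [-0.033, 0.92, -0.081, -0.381]
wrist_force: [1.1, 0.1, -0.7]
finger_gap: 0.0476
finger_force: 40.0
dpos [-0.006  0.    -0.002] twist [0.0001 0.     0.0002] axis z [-0.696  0.123 -0.707] ik [ 0.15  0.8   0.1  -0.23 -1.63  1.33] 0.0 gap 47.6 t 27.2
```

```bash

python3 -m inch '[{"delta_pos":[0,0,-0.008],"twist":[0,0,0],"jaw":-0.1},{"delta_pos":[0,0,-0.012],"twist":[0,0,0],"jaw":-0.1},{"delta_pos":[0,0,-0.012],"twist":[0,0,0],"jaw":-0.1}]'
python3 -m inch '[{"delta_pos":[0,0,0],"twist":[0,0,0],"jaw":0.4},{"delta_pos":[0,0,0],"twist":[0,0,0],"jaw":0.4},{"delta_pos":[0,0,0],"twist":[0,0,0],"jaw":0.4},{"delta_pos":[0.05,-0.009,0.051],"twist":[0,0,0],"jaw":0.4},{"delta_pos":[0.1,-0.018,0.102],"twist":[0,0,0],"jaw":0.4},{"delta_pos":[0.2,-0.036,0.204],"twist":[0,0,0],"jaw":0.4},{"delta_pos":[0.2,-0.036,0.35],"twist":[0,0,0],"jaw":0.4},{"delta_pos":[0.2,-0.036,0.5],"twist":[0,0,0],"jaw":0.4},{"delta_pos":[0.2,-0.036,0.7],"twist":[0,0,0],"jaw":0.6},{"delta_pos":[0.2,-0.036,0.9],"twist":[0,0,0],"jaw":0.6},{"delta_pos":[0.2,-0.036,0.9],"twist":[0,0,0],"jaw":0.6}]'
python3 chk.py; python3 -c "
from kin import *
plates()
plan([.61,-.236,.18],tool(-7.5,0,1))
plan([.61,-.236,.18],tool(-7.5,0,-1))"
```

```text
time_s: 27.43
tcp_pos: [0.661, -0.0421, 0.1968]
tool_rot: [-0.033, 0.92, -0.081, -0.381]
wrist_force: [1.7, 0.0, 1.8]
finger_gap: 0.0474
finger_force: 39.9
time_s: 28.35
tcp_pos: [0.7011, -0.05, 0.3864]
tool_rot: [-0.033, 0.923, -0.081, -0.374]
wrist_force: [0.8, -0.5, 2.0]
finger_gap: 0.0683
finger_force: 0.0
top 53
 slot -0.032 n 53 med [-0.033  -0.0002  0.0877] y [-0.0211  0.0224] z [0.0845 0.093 ] x [-0.0385 -0.0274] dx/dz -0.0934534421782056
scene 0
plate [ 0.5545 -0.356 ] heading 8.2 size [78. 46.]
plate [ 0.579  -0.2349] heading -7.5 size [46. 79.]
dpos [-0.453 -0.933 -0.161] twist [-0.0384 -0.2468  0.0135] axis z [ 0. -0. -1.] ik [-0.12  0.48 -0.    0.   -1.09  1.56] 0.0 gap 69.2 t 28.5
dpos [-0.453 -0.933 -0.161] twist [-0.3728  0.0581 -0.9118] axis z [ 0.  0. -1.] ik [-0.12  0.48 -0.   -0.   -1.09 -1.59] 0.0 gap 69.2 t 28.5
```

```bash

python3 -m inch '[{"delta_pos":[-0.05,-0.1,0],"twist":[-0.005,-0.035,0.002],"jaw":0.7},{"delta_pos":[-0.1,-0.25,0],"twist":[-0.011,-0.07,0.004],"jaw":0.7},{"delta_pos":[-0.2,-0.4,0],"twist":[-0.016,-0.105,0.006],"jaw":0.7},{"delta_pos":[-0.3,-0.55,0],"twist":[-0.022,-0.141,0.008],"jaw":0.7},{"delta_pos":[-0.4,-0.7,0],"twist":[-0.027,-0.176,0.01],"jaw":0.7},{"delta_pos":[-0.5,-0.85,0],"twist":[-0.033,-0.211,0.012],"jaw":0.7},{"delta_pos":[-0.508,-0.94,-0.05],"twist":[-0.0384,-0.2468,0.0135],"jaw":0.7},{"delta_pos":[-0.508,-0.94,-0.16],"twist":[-0.0384,-0.2468,0.0135],"jaw":0.7},{"delta_pos":[-0.508,-0.94,-0.3],"twist":[-0.0384,-0.2468,0.0135],"jaw":0.7},{"delta_pos":[-0.508,-0.94,-0.4],"twist":[-0.0384,-0.2468,0.0135],"jaw":0.7},{"delta_pos":[-0.508,-0.94,-0.4],"twist":[-0.0384,-0.2468,0.0135],"jaw":0.7},{"delta_pos":[-0.508,-0.94,-0.4],"twist":[-0.0384,-0.2468,0.0135],"jaw":0.7}]'
python3 -c "
from kin import *
plates()
plan([.599,-.2375,.021],tool(-7.5,0,1))"
```

```text
time_s: 29.5
tcp_pos: [0.5988, -0.2373, 0.2936]
tool_rot: [0.0, 0.998, -0.066, -0.003]
wrist_force: [1.2, -0.2, 1.3]
finger_gap: 0.0734
finger_force: 0.0
plate [ 0.5543 -0.3563] heading 7.6 size [78. 46.]
plate [ 0.5735 -0.234 ] heading -6.9 size [46. 68.]
dpos [-0.002 -0.    -0.553] twist [ 0.0004 -0.0008 -0.    ] axis z [ 0. -0. -1.] ik [-0.12  0.64 -0.18  0.   -0.76  1.56] 0.0 gap 73.8 t 29.6
```

```bash

python3 -m inch '[{"delta_pos":[0,0,-0.15],"twist":[0,0,0],"jaw":0.7},{"delta_pos":[0,0,-0.3],"twist":[0,0,0],"jaw":0.7},{"delta_pos":[0,0,-0.42],"twist":[0,0,0],"jaw":0.7},{"delta_pos":[0,0,-0.5],"twist":[0,0,0],"jaw":0.7},{"delta_pos":[0,0,-0.545],"twist":[0,0,0],"jaw":0.7},{"delta_pos":[0,0,-0.545],"twist":[0,0,0],"jaw":0.7},{"delta_pos":[0,0,-0.545],"twist":[0,0,0],"jaw":-0.1},{"delta_pos":[0,0,-0.545],"twist":[0,0,0],"jaw":-0.1},{"delta_pos":[0,0,-0.545],"twist":[0,0,0],"jaw":-0.1},{"delta_pos":[0,0,-0.545],"twist":[0,0,0],"jaw":-0.1},{"delta_pos":[0,0,-0.545],"twist":[0,0,0],"jaw":-0.1},{"delta_pos":[0,0,-0.545],"twist":[0,0,0],"jaw":-0.1}]' 40
python3 -c "
from kin import *
for a in (0,): plan([.47,-.28,.1],tool(-7.5+a,0,1))"
```

```text
time_s: 30.55
tcp_pos: [0.5995, -0.2374, 0.1881]
tool_rot: [0.001, 0.998, -0.066, 0.0]
wrist_force: [-1.0, 0.0, 3.0]
finger_gap: 0.0472
finger_force: 40.0
dpos [-0.648 -0.213  0.379] twist [0.0003 0.0003 0.0001] axis z [ 0. -0. -1.] ik [-0.23  0.4  -0.37  0.   -0.8   1.67] 0.0 gap 47.2 t 30.6
```

```bash

python3 -m inch '[{"delta_pos":[0,0,0.1],"twist":[0,0,0],"jaw":-0.1},{"delta_pos":[0,0,0.25],"twist":[0,0,0],"jaw":-0.1},{"delta_pos":[-0.15,-0.05,0.3],"twist":[0,0,0],"jaw":-0.1},{"delta_pos":[-0.3,-0.1,0.3],"twist":[0,0,0],"jaw":-0.1},{"delta_pos":[-0.45,-0.15,0.3],"twist":[0,0,0],"jaw":-0.1},{"delta_pos":[-0.6,-0.2,0.3],"twist":[0,0,0],"jaw":-0.1},{"delta_pos":[-0.648,-0.213,0.2],"twist":[0,0,0],"jaw":-0.1},{"delta_pos":[-0.648,-0.213,0.1],"twist":[0,0,0],"jaw":-0.1},{"delta_pos":[-0.648,-0.213,0.04],"twist":[0,0,0],"jaw":-0.1},{"delta_pos":[-0.648,-0.213,0.006],"twist":[0,0,0],"jaw":-0.1},{"delta_pos":[-0.648,-0.213,0.006],"twist":[0,0,0],"jaw":-0.1},{"delta_pos":[-0.648,-0.213,0.006],"twist":[0,0,0],"jaw":-0.1}]'
python3 -m inch '[{"delta_pos":[0,0,0],"twist":[0,0,0],"jaw":0.7},{"delta_pos":[0,0,0],"twist":[0,0,0],"jaw":0.7},{"delta_pos":[0,0,0],"twist":[0,0,0],"jaw":0.7},{"delta_pos":[0,0,0.15],"twist":[0,0,0],"jaw":0.7},{"delta_pos":[0,0,0.35],"twist":[0,0,0],"jaw":0.7},{"delta_pos":[0,0,0.55],"twist":[0,0,0],"jaw":0.7},{"delta_pos":[0,0,0.75],"twist":[0,0,0],"jaw":0.7},{"delta_pos":[0,0,0.75],"twist":[0,0,0],"jaw":0.7}]'
python3 -c "
from kin import *
plates();plates('wrist',(0,0));print(state()['joints'])"
```

```text
time_s: 31.55
tcp_pos: [0.47, -0.28, 0.1885]
tool_rot: [0.0, 0.998, -0.065, -0.0]
wrist_force: [-0.0, 0.6, 0.3]
finger_gap: 0.0471
finger_force: 40.0
time_s: 32.22
tcp_pos: [0.4717, -0.2808, 0.3476]
tool_rot: [0.003, 0.998, -0.065, 0.008]
wrist_force: [1.2, -0.8, 0.8]
finger_gap: 0.0737
finger_force: 0.0
plate [ 0.4416 -0.2765] heading -7.6 size [46. 62.]
plate [ 0.4513 -0.2778] heading -7.5 size [47. 79.]
plate [ 0.547  -0.0769] heading 86.4 size [43. 19.]
plate [ 0.5555 -0.356 ] heading 8.3 size [79. 48.]
[-2.40654950e-01  3.08272245e-01 -2.80117192e-01  7.09790559e-04
 -9.77532908e-01  1.67961678e+00]
```

```bash

python3 -m inch '[{"delta_pos":[0.03,0,0],"twist":[0,0,-0.039],"jaw":0.7},{"delta_pos":[0.06,0,0],"twist":[0,0,-0.078],"jaw":0.7},{"delta_pos":[0.1,0,0],"twist":[0,0,-0.117],"jaw":0.7},{"delta_pos":[0.2,0,0],"twist":[0,0,-0.156],"jaw":0.7},{"delta_pos":[0.3,0,0],"twist":[0,0,-0.195],"jaw":0.7},{"delta_pos":[0.4,0,0],"twist":[0,0,-0.234],"jaw":0.7},{"delta_pos":[0.5,0,0],"twist":[0,0,-0.273],"jaw":0.7},{"delta_pos":[0.5,0,0],"twist":[0,0,-0.312],"jaw":0.7},{"delta_pos":[0.5,0,0],"twist":[0,0,-0.351],"jaw":0.7},{"delta_pos":[0.5,0,0],"twist":[0,0,-0.39],"jaw":0.7},{"delta_pos":[0.5,0,0],"twist":[0,0,-0.429],"jaw":0.7},{"delta_pos":[0.5,0,0],"twist":[0,0,-0.468],"jaw":0.7}]'
python3 -m inch '[{"delta_pos":[0,0,0],"twist":[0,0,-0.039],"jaw":0.7},{"delta_pos":[0,0,0],"twist":[0,0,-0.078],"jaw":0.7},{"delta_pos":[0,0,0],"twist":[0,0,-0.117],"jaw":0.7},{"delta_pos":[0,0,0],"twist":[0,0,-0.156],"jaw":0.7},{"delta_pos":[0,0,0],"twist":[0,0,-0.195],"jaw":0.7},{"delta_pos":[0,0,0],"twist":[0,0,-0.234],"jaw":0.7},{"delta_pos":[0,0,0],"twist":[0,0,-0.273],"jaw":0.7},{"delta_pos":[0,0,0],"twist":[0,0,-0.312],"jaw":0.7},{"delta_pos":[0,0,0],"twist":[0,0,-0.351],"jaw":0.7},{"delta_pos":[0,0,0],"twist":[0,0,-0.39],"jaw":0.7},{"delta_pos":[0,0,0],"twist":[0,0,-0.429],"jaw":0.7},{"delta_pos":[0,0,0],"twist":[0,0,-0.468],"jaw":0.7}]'
cat > pick.py <<'E'
from kin import *
import sys
x,y,a=map(float,sys.argv[1:4]);d=np.array([np.cos(np.radians(a)),np.sin(np.radians(a)),0])
g=np.array([x,y,.0215])+.034*d;Rt=tool(a,-np.pi/4,-1)
plan(g,Rt,.08);plan(g,Rt)
E
python3 pick.py .4513 -.2778 -7.5; python3 -c "
from kin import *
plates()"
```

```text
time_s: 33.32
tcp_pos: [0.5694, -0.2798, 0.3358]
tool_rot: [-0.001, -0.694, 0.72, 0.002]
wrist_force: [0.2, -0.1, 0.0]
finger_gap: 0.0746
finger_force: 0.0
time_s: 34.32
tcp_pos: [0.5693, -0.2798, 0.3359]
tool_rot: [-0.002, -0.032, 0.999, 0.001]
wrist_force: [0.8, -0.5, -0.1]
finger_gap: 0.074
finger_force: 0.0
dpos [ 0.434 -0.125 -0.709] twist [ 0.0077  0.2491 -0.0583] axis z [-0.701  0.092 -0.707] ik [-0.2   0.89  0.3   0.05 -1.76 -1.51] 0.0 gap 74.0 t 34.3
dpos [ 0.153 -0.088 -0.992] twist [ 0.0077  0.2491 -0.0583] axis z [-0.701  0.092 -0.707] ik [-0.2   0.87  0.09  0.05 -1.57 -1.52] 0.0 gap 74.0 t 34.3
plate [ 0.4494 -0.2775] heading -7.6 size [46. 78.]
plate [ 0.5494 -0.3569] heading 7.3 size [68. 46.]
```

```bash

python3 -m inch '[{"delta_pos":[0.1,-0.03,-0.05],"twist":[0.001,0.0356,-0.0083],"jaw":0.7},{"delta_pos":[0.2,-0.06,-0.1],"twist":[0.002,0.0712,-0.0167],"jaw":0.7},{"delta_pos":[0.3,-0.09,-0.15],"twist":[0.0033,0.1068,-0.025],"jaw":0.7},{"delta_pos":[0.4,-0.12,-0.2],"twist":[0.0044,0.1424,-0.0333],"jaw":0.7},{"delta_pos":[0.434,-0.125,-0.3],"twist":[0.0055,0.178,-0.0417],"jaw":0.7},{"delta_pos":[0.434,-0.125,-0.4],"twist":[0.0066,0.2136,-0.05],"jaw":0.7},{"delta_pos":[0.434,-0.125,-0.55],"twist":[0.0077,0.249,-0.0583],"jaw":0.7},{"delta_pos":[0.434,-0.125,-0.709],"twist":[0.0077,0.249,-0.0583],"jaw":0.7},{"delta_pos":[0.434,-0.125,-0.709],"twist":[0.0077,0.249,-0.0583],"jaw":0.7},{"delta_pos":[0.434,-0.125,-0.709],"twist":[0.0077,0.249,-0.0583],"jaw":0.7}]'
python3 pick.py .4513 -.2778 -7.5 ; python3 -c "
from kin import *
plates('wrist',(0,0))"
```

```text
time_s: 35.2
tcp_pos: [0.6559, -0.3048, 0.1931]
tool_rot: [-0.383, 0.056, 0.922, 0.026]
wrist_force: [-0.4, -0.1, 1.1]
finger_gap: 0.074
finger_force: 0.0
dpos [0.001 0.    0.005] twist [-0.0017 -0.0007 -0.0022] axis z [-0.701  0.092 -0.707] ik [-0.2   0.89  0.3   0.05 -1.76 -1.51] 0.0 gap 74.0 t 35.2
dpos [-0.279  0.037 -0.278] twist [-0.0017 -0.0007 -0.0022] axis z [-0.701  0.092 -0.707] ik [-0.2   0.87  0.09  0.05 -1.57 -1.52] 0.0 gap 74.0 t 35.2
plate [ 0.5483 -0.3442] heading 83.0 size [30. 27.]
plate [ 0.4527 -0.2781] heading -7.3 size [47. 82.]
```

```bash

python3 -m inch '[{"delta_pos":[-0.08,0.011,-0.08],"twist":[0,0,0],"jaw":0.7},{"delta_pos":[-0.16,0.021,-0.155],"twist":[0,0,0],"jaw":0.7},{"delta_pos":[-0.22,0.029,-0.215],"twist":[0,0,0],"jaw":0.7},{"delta_pos":[-0.277,0.037,-0.272],"twist":[0,0,0],"jaw":0.7},{"delta_pos":[-0.277,0.037,-0.272],"twist":[0,0,0],"jaw":0.7},{"delta_pos":[-0.277,0.037,-0.272],"twist":[0,0,0],"jaw":-0.1},{"delta_pos":[-0.277,0.037,-0.272],"twist":[0,0,0],"jaw":-0.1},{"delta_pos":[-0.277,0.037,-0.272],"twist":[0,0,0],"jaw":-0.1},{"delta_pos":[-0.277,0.037,-0.272],"twist":[0,0,0],"jaw":-0.1},{"delta_pos":[-0.277,0.037,-0.272],"twist":[0,0,0],"jaw":-0.1},{"delta_pos":[-0.277,0.037,-0.272],"twist":[0,0,0],"jaw":-0.1},{"delta_pos":[-0.277,0.037,-0.272],"twist":[0,0,0],"jaw":-0.1}]' 40
python3 pick.py .452 -.2778 -7.5
```

```text
time_s: 36.25
tcp_pos: [0.6016, -0.2976, 0.1427]
tool_rot: [-0.379, 0.057, 0.923, 0.025]
wrist_force: [0.8, 1.5, 2.4]
finger_gap: 0.0458
finger_force: 40.0
dpos [ 0.276 -0.036  0.257] twist [-0.0007  0.0018 -0.002 ] axis z [-0.701  0.092 -0.707] ik [-0.2   0.89  0.3   0.05 -1.76 -1.51] 0.0 gap 45.8 t 36.2
dpos [-0.005  0.001 -0.026] twist [-0.0007  0.0018 -0.002 ] axis z [-0.701  0.092 -0.707] ik [-0.2   0.88  0.1   0.05 -1.57 -1.52] 0.0 gap 45.8 t 36.2
```

```bash

python3 -m inch '[{"delta_pos":[0,0,0],"twist":[0,0,0],"jaw":0.5},{"delta_pos":[0,0,0],"twist":[0,0,0],"jaw":0.5},{"delta_pos":[0,0,0],"twist":[0,0,0],"jaw":0.5},{"delta_pos":[-0.003,0,-0.015],"twist":[0,0,0],"jaw":0.5},{"delta_pos":[-0.003,0,-0.028],"twist":[0,0,0],"jaw":0.5},{"delta_pos":[-0.003,0,-0.028],"twist":[0,0,0],"jaw":0.5},{"delta_pos":[-0.003,0,-0.028],"twist":[0,0,0],"jaw":-0.1},{"delta_pos":[-0.003,0,-0.028],"twist":[0,0,0],"jaw":-0.1},{"delta_pos":[-0.003,0,-0.028],"twist":[0,0,0],"jaw":-0.1},{"delta_pos":[-0.003,0,-0.028],"twist":[0,0,0],"jaw":-0.1},{"delta_pos":[-0.003,0,-0.028],"twist":[0,0,0],"jaw":-0.1},{"delta_pos":[-0.003,0,-0.028],"twist":[0,0,0],"jaw":-0.1}]' 40
python3 pick.py .452 -.2778 -7.5
```

```text
time_s: 37.25
tcp_pos: [0.6005, -0.2977, 0.1367]
tool_rot: [-0.38, 0.057, 0.923, 0.025]
wrist_force: [0.4, -1.3, 3.4]
finger_gap: 0.0472
finger_force: 40.9
dpos [ 0.282 -0.035  0.286] twist [-0.0008  0.0015 -0.0019] axis z [-0.701  0.092 -0.707] ik [-0.2   0.89  0.3   0.05 -1.76 -1.51] 0.0 gap 47.2 t 37.2
dpos [0.001 0.002 0.004] twist [-0.0008  0.0015 -0.0019] axis z [-0.701  0.092 -0.707] ik [-0.2   0.88  0.1   0.05 -1.57 -1.52] 0.0 gap 47.2 t 37.2
```

```bash

python3 -m inch '[{"delta_pos":[0,0,0.05],"twist":[0,0,0],"jaw":-0.1},{"delta_pos":[0,0,0.15],"twist":[0,0,0],"jaw":-0.1},{"delta_pos":[0,0,0.3],"twist":[0,0,0],"jaw":-0.1},{"delta_pos":[0,0,0.45],"twist":[0,0,0],"jaw":-0.1},{"delta_pos":[0,0,0.6],"twist":[0,0,0],"jaw":-0.1},{"delta_pos":[0,0,0.75],"twist":[0,0,0],"jaw":-0.1},{"delta_pos":[0,0,0.9],"twist":[0,0,0],"jaw":-0.1},{"delta_pos":[0,0,1],"twist":[0,0,0],"jaw":-0.1},{"delta_pos":[0,0,1],"twist":[0,0,0],"jaw":-0.1}]'
python3 -m inch '[{"delta_pos":[0,0,0],"twist":[0.0276,-0.0036,0.0278],"jaw":-0.1},{"delta_pos":[0,0,0],"twist":[0.0552,-0.0072,0.0556],"jaw":-0.1},{"delta_pos":[0,0,0],"twist":[0.0828,-0.0108,0.0834],"jaw":-0.1},{"delta_pos":[0,0,0],"twist":[0.11,-0.0144,0.111],"jaw":-0.1},{"delta_pos":[0,0,0],"twist":[0.138,-0.018,0.139],"jaw":-0.1},{"delta_pos":[0,0,0],"twist":[0.1656,-0.0216,0.167],"jaw":-0.1},{"delta_pos":[0,0,0],"twist":[0.193,-0.0252,0.195],"jaw":-0.1},{"delta_pos":[0,0,0],"twist":[0.221,-0.0288,0.222],"jaw":-0.1},{"delta_pos":[0,0,0],"twist":[0.248,-0.0324,0.25],"jaw":-0.1},{"delta_pos":[0,0,0],"twist":[0.276,-0.036,0.278],"jaw":-0.1},{"delta_pos":[0,0,0],"twist":[0.3036,-0.04,0.306],"jaw":-0.1},{"delta_pos":[0,0,0],"twist":[0.331,-0.0434,0.334],"jaw":-0.1}]'
python3 place.py 0 .07 .0338 .0147; python3 -c "
from kin import *
plates()"
```

```text
time_s: 38.0
tcp_pos: [0.6009, -0.2977, 0.3425]
tool_rot: [-0.375, 0.057, 0.925, 0.024]
wrist_force: [-0.4, 0.1, 0.6]
finger_gap: 0.0472
finger_force: 40.0
time_s: 39.0
tcp_pos: [0.6004, -0.2973, 0.3354]
tool_rot: [-0.261, -0.583, 0.717, 0.279]
wrist_force: [-0.4, -0.7, -0.0]
finger_gap: 0.0474
finger_force: 40.0
dpos [ 0.46   1.247 -0.338] twist [ 0.3629 -0.0569  0.3589] axis z [-0.696  0.123 -0.707] ik [ 0.13  0.77  0.25 -0.22 -1.81  1.3 ] 0.0 gap 47.4 t 39.0
```

```bash

python3 -m inch '[{"delta_pos":[0.03,0.07,0],"twist":[0.0275,-0.0043,0.0272],"jaw":-0.1},{"delta_pos":[0.06,0.14,0],"twist":[0.055,-0.0086,0.0544],"jaw":-0.1},{"delta_pos":[0.09,0.21,0],"twist":[0.0825,-0.0129,0.0816],"jaw":-0.1},{"delta_pos":[0.12,0.28,0],"twist":[0.11,-0.0172,0.109],"jaw":-0.1},{"delta_pos":[0.15,0.35,0],"twist":[0.1375,-0.0216,0.136],"jaw":-0.1},{"delta_pos":[0.18,0.42,0],"twist":[0.165,-0.0259,0.163],"jaw":-0.1},{"delta_pos":[0.21,0.49,0],"twist":[0.1925,-0.0302,0.19],"jaw":-0.1},{"delta_pos":[0.24,0.56,0],"twist":[0.22,-0.0345,0.2176],"jaw":-0.1},{"delta_pos":[0.27,0.63,0],"twist":[0.2475,-0.0388,0.2448],"jaw":-0.1},{"delta_pos":[0.3,0.7,0],"twist":[0.275,-0.0431,0.272],"jaw":-0.1},{"delta_pos":[0.33,0.77,0],"twist":[0.3025,-0.0474,0.299],"jaw":-0.1},{"delta_pos":[0.36,0.84,0],"twist":[0.33,-0.0517,0.3264],"jaw":-0.1}]'
python3 place.py 0 .07 .0338 .0147
```

```text
time_s: 40.05
tcp_pos: [0.6727, -0.1286, 0.3356]
tool_rot: [-0.004, 0.912, -0.149, -0.381]
wrist_force: [-0.5, -0.3, -0.5]
finger_gap: 0.0471
finger_force: 40.0
dpos [ 0.098  0.403 -0.339] twist [ 0.0334 -0.005   0.0334] axis z [-0.696  0.123 -0.707] ik [ 0.13  0.77  0.25 -0.22 -1.81  1.3 ] 0.0 gap 47.1 t 40.0
```

```bash

python3 -m inch '[{"delta_pos":[0.05,0.2,0],"twist":[0.017,-0.0025,0.017],"jaw":-0.1},{"delta_pos":[0.098,0.403,-0.05],"twist":[0.0334,-0.005,0.0334],"jaw":-0.1},{"delta_pos":[0.098,0.403,-0.15],"twist":[0.0334,-0.005,0.0334],"jaw":-0.1},{"delta_pos":[0.098,0.403,-0.25],"twist":[0.0334,-0.005,0.0334],"jaw":-0.1},{"delta_pos":[0.098,0.403,-0.34],"twist":[0.0334,-0.005,0.0334],"jaw":-0.1},{"delta_pos":[0.098,0.403,-0.4],"twist":[0.0334,-0.005,0.0334],"jaw":-0.1},{"delta_pos":[0.098,0.403,-0.4],"twist":[0.0334,-0.005,0.0334],"jaw":-0.1},{"delta_pos":[0.098,0.403,-0.4],"twist":[0.0334,-0.005,0.0334],"jaw":-0.1}]'
python3 place.py 0 .025 .0338 .0147;python3 chk.py
```

```text
time_s: 40.72
tcp_pos: [0.6921, -0.0491, 0.2558]
tool_rot: [-0.032, 0.92, -0.083, -0.382]
wrist_force: [-0.1, -0.1, -0.4]
finger_gap: 0.0473
finger_force: 40.0
dpos [ 0.001  0.006 -0.165] twist [ 0.0014 -0.0005  0.0009] axis z [-0.696  0.123 -0.707] ik [ 0.13  0.82  0.22 -0.22 -1.73  1.31] 0.0 gap 47.3 t 40.7
top 113
 slot -0.032 n 53 med [-0.0325  0.      0.0881] y [-0.0209  0.0227] z [0.0821 0.0917] x [-0.0384 -0.027 ] dx/dz 0.035541923519159
 slot 0.0 n 60 med [-0.0014 -0.0038  0.1447] y [-0.0258  0.0206] z [0.1369 0.1482] x [-0.0075  0.0043] dx/dz 0.07911419040378538
scene 76
 slot 0.0 n 75 med [-0.0033 -0.0051  0.144 ] y [-0.0237  0.016 ] z [0.1251 0.1475] x [-0.0085  0.004 ] dx/dz -0.45526108376256336
```

```bash

python3 -m inch '[{"delta_pos":[0.005,0.006,-0.05],"twist":[0.0014,-0.0005,0.0009],"jaw":-0.1},{"delta_pos":[0.005,0.006,-0.1],"twist":[0.0014,-0.0005,0.0009],"jaw":-0.1},{"delta_pos":[0.005,0.006,-0.14],"twist":[0.0014,-0.0005,0.0009],"jaw":-0.1},{"delta_pos":[0.005,0.006,-0.165],"twist":[0.0014,-0.0005,0.0009],"jaw":-0.1},{"delta_pos":[0.005,0.006,-0.185],"twist":[0.0014,-0.0005,0.0009],"jaw":-0.1},{"delta_pos":[0.005,0.006,-0.2],"twist":[0.0014,-0.0005,0.0009],"jaw":-0.1},{"delta_pos":[0.005,0.006,-0.2],"twist":[0.0014,-0.0005,0.0009],"jaw":-0.1}]'
python3 -m inch '[{"delta_pos":[0,0,-0.02],"twist":[0,0,0],"jaw":-0.1},{"delta_pos":[0,0,-0.04],"twist":[0,0,0],"jaw":-0.1},{"delta_pos":[0,0,-0.06],"twist":[0,0,0],"jaw":-0.1},{"delta_pos":[0,0,-0.075],"twist":[0,0,0],"jaw":-0.1},{"delta_pos":[0,0,-0.085],"twist":[0,0,0],"jaw":-0.1},{"delta_pos":[0,0,-0.085],"twist":[0,0,0],"jaw":-0.1}]'
python3 place.py 0 0 .0338 .0147
```

```text
time_s: 41.4
tcp_pos: [0.693, -0.0478, 0.2156]
tool_rot: [-0.034, 0.92, -0.08, -0.381]
wrist_force: [-0.7, -0.4, 0.6]
finger_gap: 0.0472
finger_force: 40.0
time_s: 41.9
tcp_pos: [0.693, -0.0477, 0.1993]
tool_rot: [-0.034, 0.921, -0.08, -0.381]
wrist_force: [-0.7, 0.0, -0.6]
finger_gap: 0.0476
finger_force: 40.0
dpos [-0.003 -0.001 -0.008] twist [-0.0003  0.0003 -0.0003] axis z [-0.696  0.123 -0.707] ik [ 0.13  0.84  0.21 -0.22 -1.69  1.32] 0.0 gap 47.6 t 41.9
```

```bash

python3 -m inch '[{"delta_pos":[0,0,-0.006],"twist":[0,0,0],"jaw":-0.1},{"delta_pos":[0,0,-0.013],"twist":[0,0,0],"jaw":-0.1},{"delta_pos":[0,0,-0.013],"twist":[0,0,0],"jaw":-0.1}]'
python3 -m inch '[{"delta_pos":[0,0,0],"twist":[0,0,0],"jaw":0.4},{"delta_pos":[0,0,0],"twist":[0,0,0],"jaw":0.4},{"delta_pos":[0,0,0],"twist":[0,0,0],"jaw":0.4},{"delta_pos":[0.05,-0.009,0.051],"twist":[0,0,0],"jaw":0.4},{"delta_pos":[0.1,-0.018,0.102],"twist":[0,0,0],"jaw":0.4},{"delta_pos":[0.2,-0.036,0.204],"twist":[0,0,0],"jaw":0.4},{"delta_pos":[0.2,-0.036,0.35],"twist":[0,0,0],"jaw":0.4},{"delta_pos":[0.2,-0.036,0.5],"twist":[0,0,0],"jaw":0.4},{"delta_pos":[0.2,-0.036,0.7],"twist":[0,0,0],"jaw":0.6},{"delta_pos":[0.2,-0.036,0.9],"twist":[0,0,0],"jaw":0.6},{"delta_pos":[0.2,-0.036,0.9],"twist":[0,0,0],"jaw":0.6}]'
python3 chk.py; python3 -c "
from kin import *
plates()
plan([.575,-.353,.2],tool(8.2,0,1))"
```

```text
time_s: 42.15
tcp_pos: [0.6932, -0.0477, 0.1991]
tool_rot: [-0.034, 0.921, -0.08, -0.381]
wrist_force: [-0.0, 0.1, 7.1]
finger_gap: 0.0473
finger_force: 40.0
time_s: 43.07
tcp_pos: [0.7332, -0.0556, 0.3874]
tool_rot: [-0.033, 0.924, -0.08, -0.373]
wrist_force: [1.4, 0.1, 2.4]
finger_gap: 0.0684
finger_force: 0.0
top 105
 slot -0.032 n 53 med [-0.0323  0.0001  0.0887] y [-0.0212  0.0225] z [0.0835 0.0935] x [-0.0388 -0.0272] dx/dz -0.14119474117385192
 slot 0.0 n 52 med [-0.0002 -0.0012  0.0872] y [-0.0241  0.0217] z [0.0815 0.0931] x [-0.0056  0.0057] dx/dz -0.1145930129508156
scene 0
plate [ 0.5619 -0.0192] heading 78.4 size [49. 47.]
plate [ 0.5546 -0.3561] heading 8.0 size [78. 46.]
dpos [-0.79  -1.491 -0.065] twist [-0.0047 -0.2502  0.0957] axis z [ 0.  0. -1.] ik [-0.31  0.5   0.08  0.   -1.15  2.02] 0.0 gap 69.4 t 43.2
```

```bash

python3 -m inch '[{"delta_pos":[-0.05,-0.1,0],"twist":[-0.0007,-0.0357,0.0137],"jaw":0.7},{"delta_pos":[-0.15,-0.25,0],"twist":[-0.0013,-0.0715,0.0273],"jaw":0.7},{"delta_pos":[-0.25,-0.4,0],"twist":[-0.002,-0.107,0.041],"jaw":0.7},{"delta_pos":[-0.35,-0.55,0],"twist":[-0.0027,-0.143,0.0547],"jaw":0.7},{"delta_pos":[-0.45,-0.7,0],"twist":[-0.0034,-0.1787,0.0684],"jaw":0.7},{"delta_pos":[-0.55,-0.85,0],"twist":[-0.004,-0.2145,0.082],"jaw":0.7},{"delta_pos":[-0.65,-0.98,0],"twist":[-0.0047,-0.2502,0.0957],"jaw":0.7},{"delta_pos":[-0.79,-0.98,0],"twist":[-0.0047,-0.2502,0.0957],"jaw":0.7},{"delta_pos":[-0.79,-0.98,0],"twist":[-0.0047,-0.2502,0.0957],"jaw":0.7}]'
python3 -m inch '[{"delta_pos":[0,-0.15,-0.1],"twist":[0,0,0],"jaw":0.7},{"delta_pos":[0,-0.3,-0.2],"twist":[0,0,0],"jaw":0.7},{"delta_pos":[0,-0.45,-0.3],"twist":[0,0,0],"jaw":0.7},{"delta_pos":[0,-0.51,-0.4],"twist":[0,0,0],"jaw":0.7},{"delta_pos":[0,-0.51,-0.4],"twist":[0,0,0],"jaw":0.7},{"delta_pos":[0,-0.51,-0.4],"twist":[0,0,0],"jaw":0.7}]'
python3 -c "
from kin import *
plates();plates('wrist',(0,0))
plan([.5744,-.3533,.021],tool(8.1,0,1))"
```

```text
time_s: 43.97
tcp_pos: [0.5698, -0.2524, 0.375]
tool_rot: [-0.001, 0.998, 0.069, -0.004]
wrist_force: [-1.5, 0.8, -1.0]
finger_gap: 0.0741
finger_force: 0.0
time_s: 44.47
tcp_pos: [0.5746, -0.3531, 0.2934]
tool_rot: [-0.001, 0.997, 0.071, -0.004]
wrist_force: [-0.0, 0.5, 0.4]
finger_gap: 0.0741
finger_force: 0.0
plate [ 0.5422 -0.3581] heading 9.4 size [53. 47.]
plate [ 0.5585 -0.0187] heading -17.8 size [49. 58.]
plate [ 0.5567 -0.3566] heading 8.3 size [80. 47.]
dpos [-0.006 -0.005 -0.56 ] twist [ 0.0004 -0.0004 -0.0007] axis z [ 0.  0. -1.] ik [-0.31  0.68 -0.09  0.   -0.8   2.02] 0.0 gap 73.9 t 44.6
```

```bash

python3 -m inch '[{"delta_pos":[0,0,-0.15],"twist":[0,0,0],"jaw":0.7},{"delta_pos":[0,0,-0.3],"twist":[0,0,0],"jaw":0.7},{"delta_pos":[0,0,-0.42],"twist":[0,0,0],"jaw":0.7},{"delta_pos":[0,0,-0.5],"twist":[0,0,0],"jaw":0.7},{"delta_pos":[0,0,-0.548],"twist":[0,0,0],"jaw":0.7},{"delta_pos":[0,0,-0.548],"twist":[0,0,0],"jaw":0.7},{"delta_pos":[0,0,-0.548],"twist":[0,0,0],"jaw":-0.1},{"delta_pos":[0,0,-0.548],"twist":[0,0,0],"jaw":-0.1},{"delta_pos":[0,0,-0.548],"twist":[0,0,0],"jaw":-0.1},{"delta_pos":[0,0,-0.548],"twist":[0,0,0],"jaw":-0.1},{"delta_pos":[0,0,-0.548],"twist":[0,0,0],"jaw":-0.1},{"delta_pos":[0,0,-0.548],"twist":[0,0,0],"jaw":-0.1}]' 40
python3 -m inch '[{"delta_pos":[0,0,0.1],"twist":[0,0,0],"jaw":-0.1},{"delta_pos":[0,0,0.25],"twist":[0,0,0],"jaw":-0.1},{"delta_pos":[-0.15,0.1,0.3],"twist":[0,0,-0.02],"jaw":-0.1},{"delta_pos":[-0.3,0.2,0.3],"twist":[0,0,-0.04],"jaw":-0.1},{"delta_pos":[-0.45,0.3,0.3],"twist":[0,0,-0.06],"jaw":-0.1},{"delta_pos":[-0.52,0.37,0.3],"twist":[0,0,-0.08],"jaw":-0.1},{"delta_pos":[-0.52,0.37,0.2],"twist":[0,0,-0.087],"jaw":-0.1},{"delta_pos":[-0.52,0.37,0.1],"twist":[0,0,-0.087],"jaw":-0.1},{"delta_pos":[-0.52,0.37,0.04],"twist":[0,0,-0.087],"jaw":-0.1},{"delta_pos":[-0.52,0.37,0.006],"twist":[0,0,-0.087],"jaw":-0.1},{"delta_pos":[-0.52,0.37,0.006],"twist":[0,0,-0.087],"jaw":-0.1},{"delta_pos":[-0.52,0.37,0.006],"twist":[0,0,-0.087],"jaw":-0.1}]'
python3 -m inch '[{"delta_pos":[0,0,0],"twist":[0,0,0],"jaw":0.7},{"delta_pos":[0,0,0],"twist":[0,0,0],"jaw":0.7},{"delta_pos":[0,0,0],"twist":[0,0,0],"jaw":0.7},{"delta_pos":[0,0,0.15],"twist":[0,0,0],"jaw":0.7},{"delta_pos":[0,0,0.35],"twist":[0,0,0],"jaw":0.7},{"delta_pos":[0,0,0.55],"twist":[0,0,0],"jaw":0.7},{"delta_pos":[0,0,0.75],"twist":[0,0,0],"jaw":0.7},{"delta_pos":[0,0,0.75],"twist":[0,0,0],"jaw":0.7}]'
python3 -c "
from kin import *
plates();plates('wrist',(0,0));print(state()['joints'])"
```

```text
time_s: 45.57
tcp_pos: [0.5753, -0.3531, 0.1884]
tool_rot: [0.001, 0.997, 0.071, 0.0]
wrist_force: [-0.3, 0.1, 2.5]
finger_gap: 0.0474
finger_force: 40.0
time_s: 46.57
tcp_pos: [0.4713, -0.279, 0.1887]
tool_rot: [0.001, 0.998, -0.065, -0.0]
wrist_force: [-0.2, -0.1, -0.8]
finger_gap: 0.0475
finger_force: 40.0
time_s: 47.23
tcp_pos: [0.4731, -0.2799, 0.3478]
tool_rot: [0.004, 0.998, -0.064, 0.008]
wrist_force: [1.5, -0.4, 1.1]
finger_gap: 0.0731
finger_force: 0.0
plate [ 0.4427 -0.2756] heading -7.9 size [46. 63.]
plate [ 0.5592 -0.0189] heading -15.6 size [50. 56.]
plate [ 0.4519 -0.2769] heading -7.5 size [47. 80.]
plate [ 0.547  -0.0773] heading 86.7 size [43. 19.]
[-2.38269965e-01  3.09221239e-01 -2.78274138e-01  1.08459148e-03
 -9.78768051e-01  1.67743470e+00]
```

```bash

python3 -m inch '[{"delta_pos":[0.03,0,0],"twist":[0,0,-0.039],"jaw":0.7},{"delta_pos":[0.06,0,0],"twist":[0,0,-0.078],"jaw":0.7},{"delta_pos":[0.1,0,0],"twist":[0,0,-0.117],"jaw":0.7},{"delta_pos":[0.2,0,0],"twist":[0,0,-0.156],"jaw":0.7},{"delta_pos":[0.3,0,0],"twist":[0,0,-0.195],"jaw":0.7},{"delta_pos":[0.4,0,0],"twist":[0,0,-0.234],"jaw":0.7},{"delta_pos":[0.5,0,0],"twist":[0,0,-0.273],"jaw":0.7},{"delta_pos":[0.5,0,0],"twist":[0,0,-0.312],"jaw":0.7},{"delta_pos":[0.5,0,0],"twist":[0,0,-0.351],"jaw":0.7},{"delta_pos":[0.5,0,0],"twist":[0,0,-0.39],"jaw":0.7},{"delta_pos":[0.5,0,0],"twist":[0,0,-0.429],"jaw":0.7},{"delta_pos":[0.5,0,0],"twist":[0,0,-0.468],"jaw":0.7}]'
python3 -m inch '[{"delta_pos":[0,0,0],"twist":[0,0,-0.039],"jaw":0.7},{"delta_pos":[0,0,0],"twist":[0,0,-0.078],"jaw":0.7},{"delta_pos":[0,0,0],"twist":[0,0,-0.117],"jaw":0.7},{"delta_pos":[0,0,0],"twist":[0,0,-0.156],"jaw":0.7},{"delta_pos":[0,0,0],"twist":[0,0,-0.195],"jaw":0.7},{"delta_pos":[0,0,0],"twist":[0,0,-0.234],"jaw":0.7},{"delta_pos":[0,0,0],"twist":[0,0,-0.273],"jaw":0.7},{"delta_pos":[0,0,0],"twist":[0,0,-0.312],"jaw":0.7},{"delta_pos":[0,0,0],"twist":[0,0,-0.351],"jaw":0.7},{"delta_pos":[0,0,0],"twist":[0,0,-0.39],"jaw":0.7},{"delta_pos":[0,0,0],"twist":[0,0,-0.429],"jaw":0.7},{"delta_pos":[0,0,0],"twist":[0,0,-0.468],"jaw":0.7}]'
python3 pick.py .4523 -.2769 -7.5; python3 -c "
from kin import *
plates()"
```

```text
time_s: 48.33
tcp_pos: [0.5707, -0.2788, 0.336]
tool_rot: [-0.001, -0.694, 0.72, 0.003]
wrist_force: [-0.1, -0.0, -0.1]
finger_gap: 0.0742
finger_force: 0.0
time_s: 49.33
tcp_pos: [0.5707, -0.2788, 0.3361]
tool_rot: [-0.002, -0.032, 0.999, 0.001]
wrist_force: [0.2, -0.2, -0.6]
finger_gap: 0.0743
finger_force: 0.0
dpos [ 0.432 -0.125 -0.71 ] twist [ 0.0075  0.2493 -0.0585] axis z [-0.701  0.092 -0.707] ik [-0.2   0.89  0.3   0.05 -1.76 -1.51] 0.0 gap 74.3 t 49.3
dpos [ 0.152 -0.088 -0.993] twist [ 0.0075  0.2493 -0.0585] axis z [-0.701  0.092 -0.707] ik [-0.2   0.88  0.1   0.05 -1.57 -1.52] 0.0 gap 74.3 t 49.3
plate [ 0.4502 -0.2766] heading -7.6 size [47. 78.]
plate [ 0.5606 -0.0124] heading -15.6 size [38. 55.]
```

```bash

python3 -m inch '[{"delta_pos":[0.1,-0.03,-0.05],"twist":[0.001,0.0356,-0.0083],"jaw":0.7},{"delta_pos":[0.2,-0.06,-0.1],"twist":[0.002,0.0712,-0.0167],"jaw":0.7},{"delta_pos":[0.3,-0.09,-0.15],"twist":[0.0033,0.1068,-0.025],"jaw":0.7},{"delta_pos":[0.4,-0.12,-0.2],"twist":[0.0044,0.1424,-0.0333],"jaw":0.7},{"delta_pos":[0.432,-0.125,-0.3],"twist":[0.0055,0.178,-0.0417],"jaw":0.7},{"delta_pos":[0.432,-0.125,-0.4],"twist":[0.0066,0.2136,-0.05],"jaw":0.7},{"delta_pos":[0.432,-0.125,-0.55],"twist":[0.0075,0.249,-0.0585],"jaw":0.7},{"delta_pos":[0.432,-0.125,-0.709],"twist":[0.0075,0.249,-0.0585],"jaw":0.7},{"delta_pos":[0.432,-0.125,-0.709],"twist":[0.0075,0.249,-0.0585],"jaw":0.7},{"delta_pos":[0.432,-0.125,-0.709],"twist":[0.0075,0.249,-0.0585],"jaw":0.7}]'
python3 -m inch '[{"delta_pos":[-0.08,0.011,-0.085],"twist":[0,0,0],"jaw":0.7},{"delta_pos":[-0.16,0.021,-0.17],"twist":[0,0,0],"jaw":0.7},{"delta_pos":[-0.22,0.029,-0.235],"twist":[0,0,0],"jaw":0.7},{"delta_pos":[-0.28,0.037,-0.298],"twist":[0,0,0],"jaw":0.7},{"delta_pos":[-0.28,0.037,-0.298],"twist":[0,0,0],"jaw":0.7},{"delta_pos":[-0.28,0.037,-0.298],"twist":[0,0,0],"jaw":-0.1},{"delta_pos":[-0.28,0.037,-0.298],"twist":[0,0,0],"jaw":-0.1},{"delta_pos":[-0.28,0.037,-0.298],"twist":[0,0,0],"jaw":-0.1},{"delta_pos":[-0.28,0.037,-0.298],"twist":[0,0,0],"jaw":-0.1},{"delta_pos":[-0.28,0.037,-0.298],"twist":[0,0,0],"jaw":-0.1},{"delta_pos":[-0.28,0.037,-0.298],"twist":[0,0,0],"jaw":-0.1},{"delta_pos":[-0.28,0.037,-0.298],"twist":[0,0,0],"jaw":-0.1}]' 40
python3 pick.py .4523 -.2769 -7.5
```

```text
time_s: 50.22
tcp_pos: [0.6568, -0.3039, 0.1933]
tool_rot: [-0.383, 0.056, 0.922, 0.026]
wrist_force: [0.1, -0.4, 0.8]
finger_gap: 0.074
finger_force: 0.0
time_s: 51.22
tcp_pos: [0.6021, -0.2966, 0.1378]
tool_rot: [-0.379, 0.057, 0.923, 0.025]
wrist_force: [1.5, -0.6, 3.1]
finger_gap: 0.0472
finger_force: 40.0
dpos [ 0.275 -0.037  0.281] twist [-0.0007  0.002  -0.002 ] axis z [-0.701  0.092 -0.707] ik [-0.2   0.89  0.3   0.05 -1.76 -1.51] 0.0 gap 47.2 t 51.2
dpos [-0.005  0.    -0.002] twist [-0.0007  0.002  -0.002 ] axis z [-0.701  0.092 -0.707] ik [-0.2   0.88  0.1   0.05 -1.57 -1.52] 0.0 gap 47.2 t 51.2
```

```bash

python3 -m inch '[{"delta_pos":[0,0,0.05],"twist":[0,0,0],"jaw":-0.1},{"delta_pos":[0,0,0.15],"twist":[0,0,0],"jaw":-0.1},{"delta_pos":[0,0,0.3],"twist":[0,0,0],"jaw":-0.1},{"delta_pos":[0,0,0.45],"twist":[0,0,0],"jaw":-0.1},{"delta_pos":[0,0,0.6],"twist":[0,0,0],"jaw":-0.1},{"delta_pos":[0,0,0.75],"twist":[0,0,0],"jaw":-0.1},{"delta_pos":[0,0,0.9],"twist":[0,0,0],"jaw":-0.1},{"delta_pos":[0,0,1],"twist":[0,0,0],"jaw":-0.1},{"delta_pos":[0,0,1],"twist":[0,0,0],"jaw":-0.1}]'
python3 -m inch '[{"delta_pos":[0,0,0],"twist":[0.0276,-0.0036,0.0278],"jaw":-0.1},{"delta_pos":[0,0,0],"twist":[0.0552,-0.0072,0.0556],"jaw":-0.1},{"delta_pos":[0,0,0],"twist":[0.0828,-0.0108,0.0834],"jaw":-0.1},{"delta_pos":[0,0,0],"twist":[0.11,-0.0144,0.111],"jaw":-0.1},{"delta_pos":[0,0,0],"twist":[0.138,-0.018,0.139],"jaw":-0.1},{"delta_pos":[0,0,0],"twist":[0.1656,-0.0216,0.167],"jaw":-0.1},{"delta_pos":[0,0,0],"twist":[0.193,-0.0252,0.195],"jaw":-0.1},{"delta_pos":[0,0,0],"twist":[0.221,-0.0288,0.222],"jaw":-0.1},{"delta_pos":[0,0,0],"twist":[0.248,-0.0324,0.25],"jaw":-0.1},{"delta_pos":[0,0,0],"twist":[0.276,-0.036,0.278],"jaw":-0.1},{"delta_pos":[0,0,0],"twist":[0.3036,-0.04,0.306],"jaw":-0.1},{"delta_pos":[0,0,0],"twist":[0.331,-0.0434,0.334],"jaw":-0.1}]'
python3 -m inch '[{"delta_pos":[0.03,0.07,0],"twist":[0.0275,-0.0043,0.0272],"jaw":-0.1},{"delta_pos":[0.06,0.14,0],"twist":[0.055,-0.0086,0.0544],"jaw":-0.1},{"delta_pos":[0.09,0.21,0],"twist":[0.0825,-0.0129,0.0816],"jaw":-0.1},{"delta_pos":[0.12,0.28,0],"twist":[0.11,-0.0172,0.109],"jaw":-0.1},{"delta_pos":[0.15,0.35,0],"twist":[0.1375,-0.0216,0.136],"jaw":-0.1},{"delta_pos":[0.18,0.42,0],"twist":[0.165,-0.0259,0.163],"jaw":-0.1},{"delta_pos":[0.21,0.49,0],"twist":[0.1925,-0.0302,0.19],"jaw":-0.1},{"delta_pos":[0.24,0.56,0],"twist":[0.22,-0.0345,0.2176],"jaw":-0.1},{"delta_pos":[0.27,0.63,0],"twist":[0.2475,-0.0388,0.2448],"jaw":-0.1},{"delta_pos":[0.3,0.7,0],"twist":[0.275,-0.0431,0.272],"jaw":-0.1},{"delta_pos":[0.33,0.77,0],"twist":[0.3025,-0.0474,0.299],"jaw":-0.1},{"delta_pos":[0.36,0.84,0],"twist":[0.33,-0.0517,0.3264],"jaw":-0.1}]'
python3 place.py .032 .07 .035 .0159
```

```text
time_s: 51.97
tcp_pos: [0.6017, -0.2969, 0.3435]
tool_rot: [-0.375, 0.058, 0.925, 0.024]
wrist_force: [0.5, -0.5, 1.0]
finger_gap: 0.0473
finger_force: 40.0
time_s: 52.97
tcp_pos: [0.6012, -0.2965, 0.3363]
tool_rot: [-0.261, -0.582, 0.718, 0.279]
wrist_force: [-0.5, -0.0, -0.5]
finger_gap: 0.0472
finger_force: 40.0
time_s: 53.97
tcp_pos: [0.6735, -0.1278, 0.3363]
tool_rot: [-0.005, 0.912, -0.148, -0.382]
wrist_force: [-0.6, 0.7, -1.0]
finger_gap: 0.047
finger_force: 40.0
dpos [ 0.258  0.371 -0.337] twist [ 0.033  -0.0054  0.0328] axis z [-0.696  0.123 -0.707] ik [ 0.12  0.83  0.37 -0.22 -1.87  1.29] 0.0 gap 47.0 t 54.0
```

```bash

python3 -m inch '[{"delta_pos":[0.13,0.19,0],"twist":[0.017,-0.0027,0.017],"jaw":-0.1},{"delta_pos":[0.258,0.371,-0.05],"twist":[0.033,-0.0054,0.0328],"jaw":-0.1},{"delta_pos":[0.258,0.371,-0.15],"twist":[0.033,-0.0054,0.0328],"jaw":-0.1},{"delta_pos":[0.258,0.371,-0.25],"twist":[0.033,-0.0054,0.0328],"jaw":-0.1},{"delta_pos":[0.258,0.371,-0.34],"twist":[0.033,-0.0054,0.0328],"jaw":-0.1},{"delta_pos":[0.258,0.371,-0.4],"twist":[0.033,-0.0054,0.0328],"jaw":-0.1},{"delta_pos":[0.258,0.371,-0.4],"twist":[0.033,-0.0054,0.0328],"jaw":-0.1},{"delta_pos":[0.258,0.371,-0.4],"twist":[0.033,-0.0054,0.0328],"jaw":-0.1}]'
python3 place.py .032 .025 .035 .0159;python3 chk.py
```

```text
time_s: 54.63
tcp_pos: [0.725, -0.0547, 0.2564]
tool_rot: [-0.032, 0.92, -0.084, -0.382]
wrist_force: [0.5, 0.2, 0.4]
finger_gap: 0.0474
finger_force: 40.0
dpos [ 0.     0.005 -0.162] twist [ 0.0017 -0.0004  0.0014] axis z [-0.696  0.123 -0.707] ik [ 0.12  0.87  0.34 -0.21 -1.8   1.31] 0.0 gap 47.4 t 54.6
top 166
 slot -0.032 n 49 med [-0.0217  0.0004  0.0884] y [-0.0216  0.0237] z [0.082  0.0933] x [-0.0272 -0.0164] dx/dz 0.15438442021656393
 slot 0.0 n 59 med [-0.0008 -0.0023  0.0878] y [-0.0243  0.0209] z [0.0799 0.0927] x [-0.0157  0.0062] dx/dz 0.02252657046787678
 slot 0.032 n 58 med [ 0.0312 -0.0043  0.1445] y [-0.0261  0.0204] z [0.1365 0.149 ] x [0.0255 0.037 ] dx/dz -0.0786359622037384
scene 259
 slot -0.032 n 143 med [-0.0205  0.002   0.0849] y [-0.0216  0.0245] z [0.057  0.0897] x [-0.0284 -0.0173] dx/dz -0.07768017590590501
 slot 0.0 n 14 med [-0.0076  0.004   0.0858] y [-0.0209  0.0203] z [0.0844 0.0886] x [-0.0141 -0.0055] dx/dz 0.21503920292264123
 slot 0.032 n 102 med [ 0.0302 -0.0029  0.1439] y [-0.0236  0.017 ] z [0.118  0.1473] x [0.0235 0.0359] dx/dz -0.27210204762157936
```

```bash

python3 -m inch '[{"delta_pos":[0.004,0.005,-0.05],"twist":[0.0014,-0.0004,0.0012],"jaw":-0.1},{"delta_pos":[0.004,0.005,-0.1],"twist":[0.0014,-0.0004,0.0012],"jaw":-0.1},{"delta_pos":[0.004,0.005,-0.14],"twist":[0.0014,-0.0004,0.0012],"jaw":-0.1},{"delta_pos":[0.004,0.005,-0.165],"twist":[0.0014,-0.0004,0.0012],"jaw":-0.1},{"delta_pos":[0.004,0.005,-0.185],"twist":[0.0014,-0.0004,0.0012],"jaw":-0.1},{"delta_pos":[0.004,0.005,-0.2],"twist":[0.0014,-0.0004,0.0012],"jaw":-0.1},{"delta_pos":[0.004,0.005,-0.2],"twist":[0.0014,-0.0004,0.0012],"jaw":-0.1}]'
python3 -m inch '[{"delta_pos":[0,0,-0.02],"twist":[0,0,0],"jaw":-0.1},{"delta_pos":[0,0,-0.04],"twist":[0,0,0],"jaw":-0.1},{"delta_pos":[0,0,-0.06],"twist":[0,0,0],"jaw":-0.1},{"delta_pos":[0,0,-0.075],"twist":[0,0,0],"jaw":-0.1},{"delta_pos":[0,0,-0.082],"twist":[0,0,0],"jaw":-0.1},{"delta_pos":[0,0,-0.082],"twist":[0,0,0],"jaw":-0.1}]'
python3 place.py .032 0 .035 .0159
```

```text
time_s: 55.32
tcp_pos: [0.7258, -0.0533, 0.2161]
tool_rot: [-0.034, 0.92, -0.081, -0.381]
wrist_force: [0.3, 1.0, 0.1]
finger_gap: 0.0471
finger_force: 40.0
time_s: 55.82
tcp_pos: [0.7258, -0.0534, 0.2004]
tool_rot: [-0.034, 0.921, -0.081, -0.381]
wrist_force: [-0.5, 0.6, -0.2]
finger_gap: 0.0471
finger_force: 40.0
dpos [-0.004 -0.002 -0.007] twist [0.0001 0.0004 0.0001] axis z [-0.696  0.123 -0.707] ik [ 0.12  0.89  0.32 -0.21 -1.76  1.32] 0.0 gap 47.1 t 55.8
```

```bash

python3 -m inch '[{"delta_pos":[0,0,-0.006],"twist":[0,0,0],"jaw":-0.1},{"delta_pos":[0,0,-0.012],"twist":[0,0,0],"jaw":-0.1},{"delta_pos":[0,0,-0.012],"twist":[0,0,0],"jaw":-0.1}]'
python3 -m inch '[{"delta_pos":[0,0,0],"twist":[0,0,0],"jaw":0.4},{"delta_pos":[0,0,0],"twist":[0,0,0],"jaw":0.4},{"delta_pos":[0,0,0],"twist":[0,0,0],"jaw":0.4},{"delta_pos":[0.05,-0.009,0.051],"twist":[0,0,0],"jaw":0.4},{"delta_pos":[0.1,-0.018,0.102],"twist":[0,0,0],"jaw":0.4},{"delta_pos":[0.2,-0.036,0.204],"twist":[0,0,0],"jaw":0.4},{"delta_pos":[0.2,-0.036,0.35],"twist":[0,0,0],"jaw":0.4},{"delta_pos":[0.2,-0.1,0.5],"twist":[0,0,0],"jaw":0.4},{"delta_pos":[0.1,-0.3,0.7],"twist":[0,0,0],"jaw":0.6},{"delta_pos":[0,-0.5,0.9],"twist":[0,0,0],"jaw":0.6},{"delta_pos":[-0.1,-0.7,1],"twist":[0,0,0],"jaw":0.6},{"delta_pos":[-0.1,-0.9,1],"twist":[0,0,0],"jaw":0.6}]'
python3 -m inch '[{"delta_pos":[-0.1,-0.2,0],"twist":[0,0,0],"jaw":0.6},{"delta_pos":[-0.2,-0.4,0],"twist":[0,0,0],"jaw":0.6},{"delta_pos":[-0.3,-0.6,0],"twist":[0,0,0],"jaw":0.6},{"delta_pos":[-0.3,-0.6,0],"twist":[0,0,0],"jaw":0.6},{"delta_pos":[-0.3,-0.6,0],"twist":[0,0,0],"jaw":0.6},{"delta_pos":[-0.3,-0.6,0],"twist":[0,0,0],"jaw":0.6}]'
python3 chk.py; python3 -c "
from kin import *
plates()
c=grab('top');cv2.imwrite('pics/topend.png',c['bgr'])
c=grab('scene');cv2.imwrite('pics/scend.png',cv2.resize(c['bgr'][130:350,150:520],None,fx=2.1,fy=2.1))
P=cloud(c);H=hsv(c)
m=((H[...,0]>170)|(H[...,0]<8))&(H[...,1]>110)&(P[...,2]>.05)&(P[...,2]<.1)
for k in blobs(m,10):
    uv=k.reshape(-1,2);print(P[uv[:,1],uv[:,0]].mean(0),np.nanmax(P[uv[:,1],uv[:,0],2]))
"
```

```text
time_s: 56.07
tcp_pos: [0.726, -0.0533, 0.2002]
tool_rot: [-0.033, 0.921, -0.081, -0.38]
wrist_force: [-0.5, 0.9, 4.2]
finger_gap: 0.0472
finger_force: 40.0
time_s: 57.07
tcp_pos: [0.7125, -0.1995, 0.3925]
tool_rot: [-0.033, 0.922, -0.08, -0.378]
wrist_force: [1.5, 0.6, 0.7]
finger_gap: 0.0689
finger_force: 0.0
time_s: 57.57
tcp_pos: [0.6532, -0.3202, 0.3875]
tool_rot: [-0.034, 0.921, -0.082, -0.38]
wrist_force: [-0.0, -0.0, 0.0]
finger_gap: 0.0698
finger_force: 0.0
top 208
 slot -0.032 n 95 med [-0.0263  0.0006  0.0822] y [-0.0217  0.0212] z [0.0378 0.0927] x [-0.0345 -0.0168] dx/dz 0.25499425508180906
 slot 0.0 n 59 med [-0.0009 -0.0023  0.0871] y [-0.0241  0.0182] z [0.0727 0.0926] x [-0.0152  0.0055] dx/dz 0.15163633753868822
 slot 0.032 n 54 med [ 0.0321 -0.0018  0.0871] y [-0.0223  0.0209] z [0.0808 0.0916] x [0.0263 0.0377] dx/dz 0.2328166597196724
scene 585
 slot -0.032 n 130 med [-0.021   0.0044  0.0859] y [-0.0215  0.0245] z [0.0381 0.0894] x [-0.0295 -0.0168] dx/dz 0.032537613138828005
 slot 0.0 n 218 med [0.0027 0.0019 0.0804] y [-0.0229  0.0231] z [0.0391 0.09  ] x [-0.0079  0.0052] dx/dz -0.1143396836313015
 slot 0.032 n 237 med [0.0354 0.0015 0.0772] y [-0.0218  0.0236] z [0.0335 0.0897] x [0.0252 0.0373] dx/dz -0.09518828540122798
plate [ 0.5795 -0.0239] heading -10.1 size [50. 80.]
[0.5848353  0.06187239 0.06920539] 0.0810606362569617
[ 0.5984136  -0.03044583  0.07231538] 0.08967664886160764
[ 0.55678522 -0.02405537  0.07423176] 0.09139950670898234
[ 0.55097256 -0.11378844  0.06810851] 0.08288153869255344
```

View pics/scend.png

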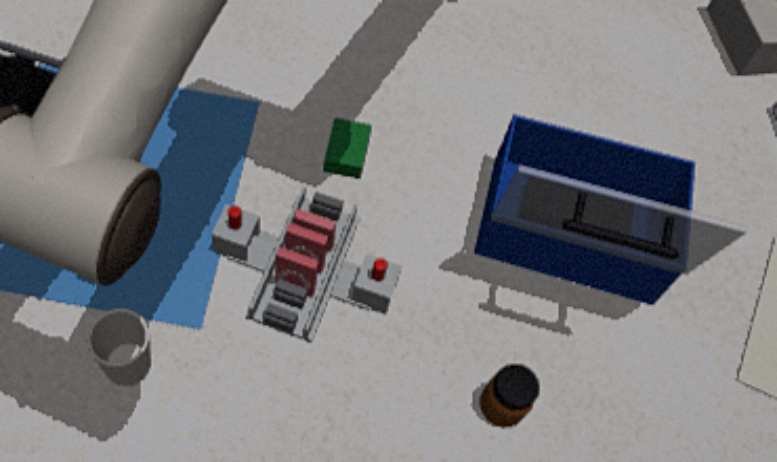

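View pics/topend.png

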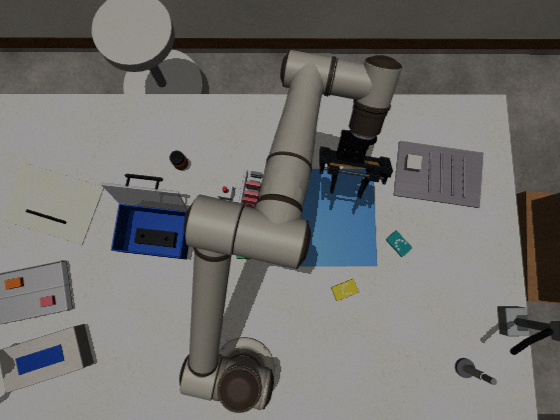

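The final views show three plates standing in the slots, both pin heads seated, the lid on its stop, and the cup, jar and bur box in place. The arm is clear, so I hand in.

```bash
python3 -c "
from cell import *
print(close_job())"
```

```text
the job is handed in; nothing more can be done
None
```

I handed the job in at about 58 s, but the hand-in returned no verdict. My last camera checks showed the lid on its stop, both pins fully home and all three plates seated in their slots. One plate leans about 0.16 rad, inside the 0.27 limit. The cup, jar and bur box looked undisturbed.

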